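Stand the fallen barrels up in the drying bin

TASK

Slide the red selector grip on the dry-air console fully home to the green (load) end, then tip every barrel lying in the blue bin upright, so that it stands free in the bin on its brass foot collar with the black head up, never lifting a barrel out of the bin. When all of them stand, slide the selector fully home to the blue (dry) end and leave it there. Leave the funnel and cup, the dust plug, the spacer ring and the Moon filter where they are.

Things in the scene. Friction and masses are not known exactly. Their poses are not given: they have to be found in the camera images.
- bin: fixed blue open bin, 217 (x) x 412 (y) x 93 mm high; origin at the centre of its underside, floor top at z = 8 mm. Walls 6 mm; two full-height dividers (5 mm) make three compartments centred at y = -135, 0, +135 mm, each 205 (x) x 130 (y) x 85 mm deep. On the floor along both long sides of each runs a grey ledge 29 mm wide, 6 mm high, leaving a flat channel 72 mm wide for the barrel
- barrel1: eyepiece barrel, 140 mm long, 0.2 to 0.33 kg: round steel shaft (36 mm diameter, 108 mm long) between two square collars 46 x 46 x 16 mm, brass at the foot, black at the head. Origin at the middle; +x axis runs from foot to head. Starts lying in one compartment of the bin, along the bin's x axis within 0.1 rad, head towards either end. Absent (None) in some runs
- barrel2: eyepiece barrel, 140 mm long, 0.2 to 0.33 kg: round steel shaft (36 mm diameter, 108 mm long) between two square collars 46 x 46 x 16 mm, brass at the foot, black at the head. Origin at the middle; +x axis runs from foot to head. Starts lying in one compartment of the bin, along the bin's x axis within 0.1 rad, head towards either end. Absent (None) in some runs
- barrel3: eyepiece barrel, 140 mm long, 0.2 to 0.33 kg: round steel shaft (36 mm diameter, 108 mm long) between two square collars 46 x 46 x 16 mm, brass at the foot, black at the head. Origin at the middle; +x axis runs from foot to head. Starts lying in one compartment of the bin, along the bin's x axis within 0.1 rad, head towards either end. Absent (None) in some runs
- console: fixed white dry-air console, 110 (x) x 210 (y) x 50 mm high. Origin at the centre of its underside. The selector slides along its y axis, on its top: the green plate marks the -y end (load), the blue plate the +y end (dry)
- selector (a joint): position of the selector along the console's +y axis, m: 0 = at the green (load) end stop, 0.11 = at the blue (dry) end stop. It starts somewhere between, slides with about 1.5 N of friction and stays where it is left
- selector_top (a point): centre of the top of the red selector grip, an upright block 28 mm (console x) x 20 mm (console y), 45 mm high; its top is 98 mm above the table; below it the console top is at 50 mm
- funnel_cup: white cup with a black funnel in it, 84 mm across, 110 mm high, loose; origin under its centre; not to be disturbed
- dust_plug: yellow dust plug, 52 mm across, 36 mm high, loose; origin under its centre; not to be disturbed
- spacer_ring: bronze ring lying flat, 68 mm across, 14 mm high, loose; origin under its centre; not to be disturbed
- moon_filter: dark green glass filter in a black mount, lying flat, 60 mm across, 12 mm high, loose; origin under its centre; not to be disturbed

How it is judged:
On the way, in this order (a step that is already met when the one before it is completed fails the run):
1. the selector is at the green (load) end stop (value of joint selector below 0.006 m), for 0.2 s.
2. every barrel stands upright in the bin, released (angle between each of barrel1, barrel2, barrel3's own x axis and vertical below 0.1 rad and z of barrel1 in the frame of bin between 0.07 and 0.084 m and x of barrel1 in the frame of bin between -0.105 and 0.105 m and y of barrel1 in the frame of bin between -0.2 and 0.2 m and linear speed of each of barrel1, barrel2, barrel3 below 0.03 m/s and contact force between the fingers and barrel1 below 0.1 N and z of barrel2 in the frame of bin between 0.07 and 0.084 m and x of barrel2 in the frame of bin between -0.105 and 0.105 m and y of barrel2 in the frame of bin between -0.2 and 0.2 m and contact force between the fingers and barrel2 below 0.1 N and z of barrel3 in the frame of bin between 0.07 and 0.084 m and x of barrel3 in the frame of bin between -0.105 and 0.105 m and y of barrel3 in the frame of bin between -0.2 and 0.2 m and contact force between the fingers and barrel3 below 0.1 N), for 0.2 s.
3. the selector is at the blue (dry) end stop (value of joint selector above 0.104 m), for 0.2 s.
At the end, for the whole second after the job is handed in: every barrel present stands still and untouched on the floor of the bin on its brass foot, black head up, within 0.1 rad of vertical, and the selector is within 6 mm of its blue (dry) end stop (all of step 2 and value of joint selector above 0.104 m).
It fails at once if a barrel was lifted out of the bin (its middle more than 170 mm above the bin's underside, so that even upright its foot would clear the walls) (z of any of barrel1, barrel2, barrel3 in the frame of bin above 0.17 m).
It fails at once if the funnel and cup, dust plug, spacer ring or Moon filter was moved more than 25 mm (distance of any of funnel_cup, dust_plug, spacer_ring, moon_filter from where it was at the start of the episode above 0.025 m).
Of barrel1, barrel2, barrel3 only 2 to 3 are there at a start; the rules pass over those that are not, and their reading is None.
At some moment in a run one of barrel1, barrel2, barrel3 may be knocked a few centimetres aside while the robot is not near it.
Once in a run the grip may slacken for a moment while it holds something.
It also fails if it takes over 210 s, if anything falls off the work surface, if the arm or the gripper's body presses on something with over 40 N, if the wrist force passes 120 N, or if a joint passes its speed limit or range.

ROBOT

A 7-joint arm with a two-finger parallel gripper is mounted at the origin on the work surface. World frame = base frame: x ahead of the robot, y to its left, z up, the work surface at z = 0. Lengths are in m, angles in rad, forces in N, time in s.
With the tool pointing down it reaches from about 0.4 to 0.85 m from the base axis. Payload 4.5 kg.
Tool frame: the origin (TCP) lies midway between the tips of the shut fingers; the grasp point (between the pads) lies 19 mm behind it; z points along the fingers, y is the direction in which the jaws open and shut (so a half turn about z gives the same grasp; the last joint's range is limited). The gripper opens to 88 mm and grips with 3 to 60 N. Pads are 18 mm wide; open, the fingers measure 123 mm over their backs; the gripper's body (75 mm by 187 mm) begins 45 mm behind the grasp point.
Start: joints at [-1.272, 0.689, -0.195, 1.565, 0.157, 0.902, -0.215], TCP at [0.164, 0.603, 0.239] pointing down, gripper open.
Joint ranges: [-3.01, 3.01], [-0.46, 2.08], [-1.47, 1.51], [0.13, 2.56], [-1, 4.14], [0.04, 2.09], [-2.66, 2.66]. Speed limits (rad/s): [2.57, 2.57, 3.14, 3.14, 3.14, 3.14, 3.14].

INTERFACE

Orientations are given as a rotation vector (axis times angle).
In Python, from plant import robot gives the robot as it stands.
- The arm moves only by the tool drive_tool, never from a script. Its argument "motion" is a list of rows, each a list of 5 numbers: the closure, from 0 (fully open) to 1 (shut), then the shift along the tool's x, y, z in m, then the turn about the tool's z in rad. In form: [[hand, tx, ty, tz, roll], ...]. A call has 1 to 10 rows; each row shifts and turns the pose as measured when the row begins, along the tool's axes as they then stand; what a row does not reach is not made up. A row lasts 1/8 s, in which the tool goes at most 62.5 mm and 10.7 degrees, less where a joint would pass 70% of its speed; a pose out of reach is approached as far as the arm can. A call with a gripper value outside its range is refused whole. The fingers move at their own pace and stop on an object; "force" is the grip in N (left out, the last holds). Time passes only in rows, so rows that do not move let the fingers close. It gives the time, the measured TCP pose, the force and the opening at its end, in the units of the state.
- robot.observe(): the state, without advancing time (a new reading comes with each control period).
- robot.camera(name): name is "scene" or "top"; returns a dict with "pixels" (400x640x3 uint8, red, green, blue), "mtx" (3x3 intrinsics, pixels), "pose" (4x4, takes a point from camera to world coordinates). Camera axes: x right, y down, z forward; pixel columns grow to the right and rows downward; lengths in m; the calibration is good to about 2 mm. A picture is of the moment at which its call begins. There is no depth.
- robot.finish_job(): hands the job in, once; it reports no verdict.
The state is a dict: "clock": time; "joints": joint angles; "dq": joint speeds; "effort": joint torques, N m; "eef_pos": TCP position; "tcp_rot": TCP orientation; "contact_force": force on the tool from outside, world axes, zero at the start; "wrist_torque": the same for the moment, N m; "opening": finger opening in m.
Only numpy, scipy, OpenCV 4.12 (cv2) and the standard library are available. Lean on these libraries where they do the work, as an engineer would, in place of code of your own. Each camera call takes 0.05 s, during which the arm holds its last target.

## Working session

There is one attempt and no reset: what is moved stays moved. The work goes in short steps, Python scripts to look and compute and a tool call to move; the robot and the scene stay as the last step left them, time stands still between calls to the robot, and variables do not carry over. Pictures are saved under pics/ and viewed, and the job is handed in when it is done.

Besides the shell and the picture viewer there is one more tool, called after "Call:" by a JSON object that holds its "method" and its "body". drive_tool: Moves the arm, as the interface text tells. Its arguments: {"type":"object","properties":{"motion":{"type":"array","items":{"type":"array","items":{"type":"number"}}},"force":{"type":"number"}},"required":["motion"]}

```bash
ls; mkdir -p pics
python3 - <<'E'
from plant import robot
import cv2
print(robot.observe())
for n in ("scene","top"):
    c=robot.camera(n); cv2.imwrite(f"pics/{n}0.png",c["pixels"][:,:,::-1]); print(n,c["mtx"],c["pose"])
E
```

```text
pics
{'clock': 0.0, 'joints': array([-1.27223199,  0.68995256, -0.19449031,  1.56633054,  0.15732282,
        0.90250412, -0.21509855]), 'dq': array([ 7.86110274e-04, -1.99661654e-03,  1.13400913e-03,  1.53076367e-03,
       -9.82907722e-05,  1.38585977e-03, -1.49909593e-03]), 'effort': array([-3.37287183e-04, -5.27575314e+01, -1.26704212e+00, -1.53429455e+01,
       -5.25672594e-02,  6.55446231e-03,  1.77289694e-04]), 'eef_pos': array([0.16345427, 0.60260096, 0.23793265]), 'tcp_rot': array([-4.14542901e-01, -3.11404930e+00,  2.82903605e-03]), 'contact_force': array([ 0.32946356,  0.46548019, -0.30943439]), 'wrist_torque': array([ 0.01177706,  0.03922748, -0.03464845]), 'opening': 0.08810796376815377}
scene [[402.1660817    0.         323.9263547 ]
 [  0.         402.1660817  196.78072597]
 [  0.           0.           1.        ]] [[ 5.88824706e-01  5.30063935e-01 -6.10178408e-01  1.20718381e+00]
 [ 8.08260690e-01 -3.86481656e-01  4.44237083e-01 -5.10804638e-01]
 [-3.48705534e-04 -7.54760991e-01 -6.55999790e-01  8.00509061e-01]
 [ 0.00000000e+00  0.00000000e+00  0.00000000e+00  1.00000000e+00]]
top [[496.11848144   0.         321.84395525]
 [  0.         496.11848144 199.65863743]
 [  0.           0.           1.        ]] [[ 0.00668058 -0.982429    0.1865171   0.23094995]
 [-0.9999621  -0.00760443 -0.00423812 -0.00743684]
 [ 0.005582   -0.18648172 -0.98244257  1.70472118]
 [ 0.          0.          0.          1.        ]]
```

View pics/scene0.png

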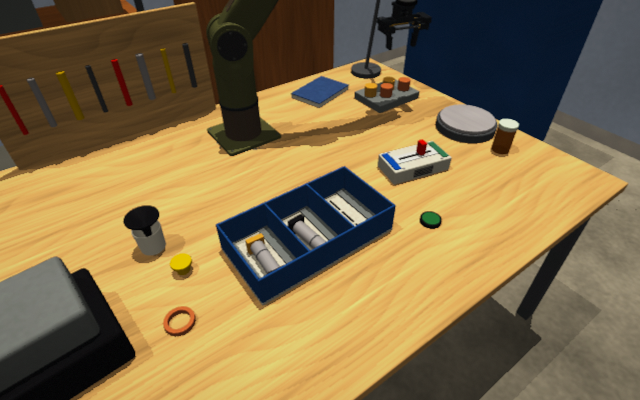

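View pics/top0.png

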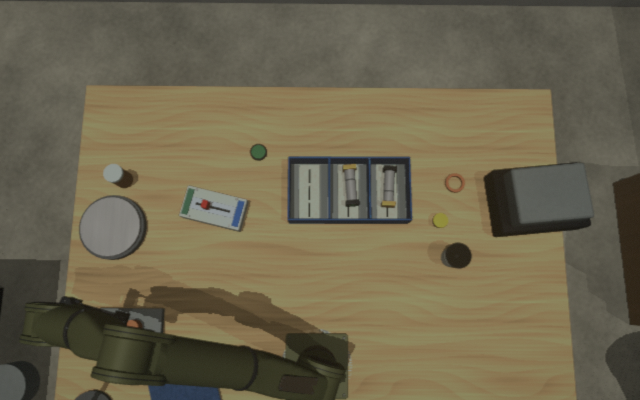

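The scene view shows red grip (422,147), green end to the right; the top view shows two barrels: one in the middle compartment (brass up, 350,168; head 352,200) and one in the right compartment (head 390,168; brass 388,203). The left compartment is empty.

```bash
cat > h.py <<'E'
from plant import robot
import cv2, numpy as np
def cast(c,uv,z):
    d=np.linalg.inv(c["mtx"])@np.array([uv[0],uv[1],1.]); P=c["pose"]
    w=P[:3,:3]@d; o=P[:3,3]; return o+w*(z-o[2])/w[2]
def proj(c,p):
    P=c["pose"]; q=c["mtx"]@(P[:3,:3].T@(np.array(p)-P[:3,3])); return q[:2]/q[2]
def hsv(c): return cv2.cvtColor(c["pixels"],cv2.COLOR_RGB2HSV)
def blobs(c,lo,hi,amin=8,roi=None):
    m=cv2.inRange(hsv(c),np.array(lo),np.array(hi))
    if roi is not None:
        z=np.zeros_like(m); x0,y0,x1,y1=roi; z[y0:y1,x0:x1]=m[y0:y1,x0:x1]; m=z
    n,l,s,ce=cv2.connectedComponentsWithStats(m)
    return [(s[i,4],tuple(ce[i]),cv2.minAreaRect(np.argwhere(l==i)[:,::-1].astype(np.float32)),tuple(s[i,:4])) for i in range(1,n) if s[i,4]>=amin]
def crop(c,x0,y0,x1,y1,k,name):
    cv2.imwrite("pics/"+name,cv2.resize(c["pixels"][y0:y1,x0:x1,::-1],None,fx=k,fy=k,interpolation=cv2.INTER_CUBIC))
E
python3 - <<'E'
from h import *
t=robot.camera("top"); s=robot.camera("scene")
crop(t,170,140,430,240,3,"top1.png"); crop(s,210,130,470,300,3,"sc1.png")
np.set_printoptions(precision=4,suppress=True)
for nm,c,r in (("top",t,(170,140,430,240)),("sc",s,(210,120,470,300))):
  for col,lo,hi in (("red",(0,150,90),(6,255,255)),("red2",(174,150,90),(180,255,255)),("blue",(105,150,20),(125,255,255)),("green",(60,100,20),(90,255,255)),("brass",(12,120,100),(28,255,255))):
    for b in blobs(c,lo,hi,8,r): print(nm,col,b[0],np.array(b[1]),np.array(b[2][0]),np.array(b[2][1]),b[2][2],b[3])
E
```

```text
top red 36 [204.1111 203.8056] [204.2692 203.8461] [5.2697 6.6564] 33.6900634765625 (np.int32(201), np.int32(200), np.int32(7), np.int32(8))
top brass 47 [349.1489 166.2128] [349. 166.] [12.  4.] -0.0 (np.int32(343), np.int32(164), np.int32(13), np.int32(5))
top brass 46 [388.3043 203.1087] [388.1037 203.067 ] [12.1475  3.4234] 6.340191841125488 (np.int32(382), np.int32(201), np.int32(13), np.int32(5))
sc red 37 [422.0541 142.3784] [422.0001 142.5   ] [7.7782 4.9497] 45.0 (np.int32(418), np.int32(140), np.int32(9), np.int32(6))
sc blue 104 [391.1346 161.3942] [391.  161.5] [21.9203  4.9497] 45.0 (np.int32(382), np.int32(154), np.int32(19), np.int32(16))
sc blue 8800 [306.3297 229.222 ] [306.8704 224.0488] [ 90.141  169.8968] 59.931419372558594 (np.int32(217), np.int32(167), np.int32(178), np.int32(133))
sc green 81 [438.1235 149.284 ] [437.8142 149.2124] [21.4484  4.1392] 41.18592834472656 (np.int32(429), np.int32(142), np.int32(19), np.int32(15))
sc green 190 [430.7421 218.2158] [431. 218.] [12. 18.] 90.0 (np.int32(422), np.int32(212), np.int32(19), np.int32(13))
sc brass 84 [215.4524 122.75  ] [216.5 123.5] [ 7. 13.] 90.0 (np.int32(210), np.int32(120), np.int32(14), np.int32(8))
sc brass 27759 [354.0226 209.9588] [339.5 209.5] [258.9999 179.    ] 0.0 (np.int32(210), np.int32(120), np.int32(260), np.int32(180))
sc brass 100 [254.05 238.22] [253.8535 238.4914] [ 5.7775 18.7768] 66.80140686035156 (np.int32(246), np.int32(233), np.int32(18), np.int32(12))
```

View pics/top1.png

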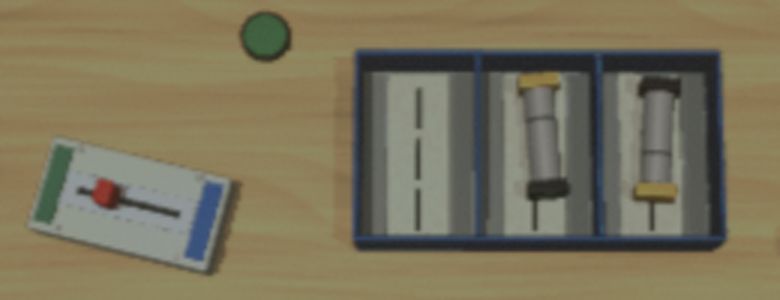

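View pics/sc1.png

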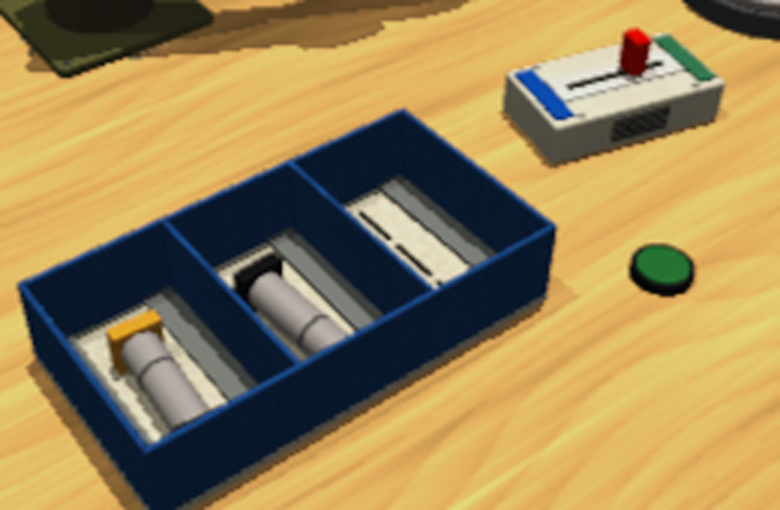

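Run:
```python
from h import *
np.set_printoptions(precision=4,suppress=True)
t=robot.camera("top"); s=robot.camera("scene")
f=lambda x,y:(170+(x-1)/3,140+(y-1)/3)
g=lambda x,y:(210+(x-1)/3,130+(y-1)/3)
print("bin top");
for p in ((357,51),(720,51),(724,240),(355,240),(478,51),(598,51)): print(cast(t,f(*p),.093))
print("bin scene")
for p in ((403,111),(553,226),(149,449),(20,286)): print(cast(s,g(*p),.093))
print("console top")
for p in ((58,138),(234,179),(209,268),(30,225)): print(cast(t,f(*p),.05))
print("console sc")
for p in ((506,75),(554,128),(722,85),(664,36)): print(cast(s,g(*p),.05))
print("grip top",cast(t,(204.1,203.8),.09), cast(s,g(636,36),.098))
print("gripbase sc",cast(s,g(634,71),.052))
print("barrels top: mid brass, black; right black, brass")
for p in ((539,80),(548,188),(660,86),(656,191)): print(cast(t,f(*p),.05))
```

```text
bin top
[0.6831 0.0981 0.093 ]
[ 0.6865 -0.309   0.093 ]
[ 0.4723 -0.3077  0.093 ]
[0.4693 0.0962 0.093 ]
[ 0.6843 -0.0375  0.093 ]
[ 0.6854 -0.172   0.093 ]
bin scene
[0.4749 0.0952 0.093 ]
[0.6838 0.0973 0.093 ]
[ 0.6872 -0.3057  0.093 ]
[ 0.4781 -0.3103  0.093 ]
console top
[0.5901 0.4385 0.05  ]
[0.5443 0.2371 0.05  ]
[0.4428 0.2615 0.05  ]
[0.4899 0.4642 0.05  ]
console sc
[0.4449 0.2619 0.05  ]
[0.5438 0.2385 0.05  ]
[0.5945 0.4356 0.05  ]
[0.4928 0.4566 0.05  ]
grip top [0.5206 0.3744 0.09  ] [0.5211 0.3709 0.098 ]
gripbase sc [0.5228 0.3765 0.052 ]
barrels top: mid brass, black; right black, brass
[ 0.6625 -0.1084  0.05  ]
[ 0.5367 -0.1181  0.05  ]
[ 0.6565 -0.2471  0.05  ]
[ 0.5342 -0.2402  0.05  ]
```

```bash
cat >> h.py <<'E'
from scipy.spatial.transform import Rotation as R
def delta(x,y,z,yaw_deg=None):
    "tool-frame shift to world target; yaw = world heading of tool y"
    o=robot.observe(); M=R.from_rotvec(o["tcp_rot"]).as_matrix()
    d=M.T@(np.array([x,y,z])-o["eef_pos"]); h=np.degrees(np.arctan2(M[1,1],M[0,1]))
    r=None if yaw_deg is None else -np.radians((yaw_deg-h+90)%180-90)
    print("t",round(o["clock"],2),"pos",o["eef_pos"].round(4),"shift",d.round(4),"heading",h.round(2),"roll",r,"tilt",M[2,2].round(4),"open",round(o["opening"],4),"F",o["contact_force"].round(1))
E
python3 -c "
from h import *
delta(.521,.3735,.238,76.5)"
```

```text
t 0.3 pos [0.1635 0.603  0.2384] shift [-0.4051 -0.128   0.0005] heading 74.83 roll -0.029139659151614983 tilt -1.0 open 0.0884 F [-0.3  0.5 -0.2]
```

Call:
{"method": "drive_tool", "body": {"motion": [[0,-0.045,-0.014,0,-0.03],[0,-0.045,-0.014,0,0],[0,-0.045,-0.014,0,0],[0,-0.045,-0.014,0,0],[0,-0.045,-0.014,0,0],[0,-0.045,-0.014,0,0],[0,-0.045,-0.014,0,0],[0,-0.045,-0.014,0,0],[0,-0.045,-0.014,0,0]]}}

```text
clock: 1.42
eef_pos: [0.5342, 0.3845, 0.2369]
tcp_rot: [-0.349, -3.119, -0.004]
contact_force: [1.9, 0.5, -0.3]
opening: 0.0878
```

```bash
python3 -c "
from h import *
delta(.521,.3735,.068,76.5)"
```

```text
t 1.43 pos [0.5342 0.3845 0.2369] shift [ 0.0098 -0.014   0.1689] heading 77.24 roll 0.012896744781244245 tilt -1.0 open 0.0878 F [ 1.9  0.5 -0.3]
```

Call:
{"method": "drive_tool", "body": {"motion": [[0,0.01,-0.014,0,0],[0,0,0,0.05,0],[0,0,0,0.05,0],[0,0,0,0,0]]}}

```text
clock: 1.92
eef_pos: [0.528, 0.368, 0.1352]
tcp_rot: [0.366, 3.118, 0.004]
contact_force: [-0.5, 0.2, 0.6]
opening: 0.0884
```

```bash
python3 -c "
from h import *
delta(.521,.3735,.068,76.5)
t=robot.camera('scene'); crop(t,350,80,500,200,5,'s2.png')"
```

```text
t 1.93 pos [0.528  0.368  0.1352] shift [0.0081 0.0035 0.0672] heading 76.6 roll 0.0018255051369630863 tilt -1.0 open 0.0884 F [-0.5  0.2  0.6]
```

View pics/s2.png

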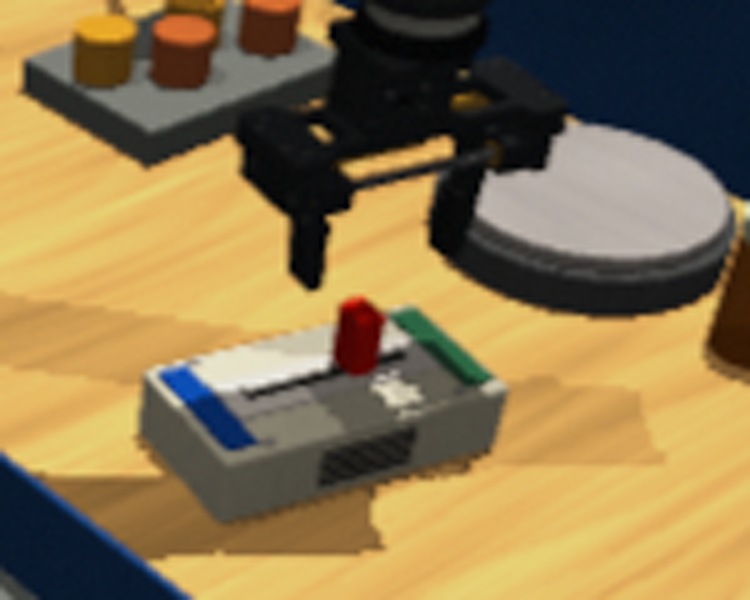

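The jaws straddle the red grip (crop ~358,335). Lowering and closing.

Call:
{"method": "drive_tool", "body": {"motion": [[0,0.008,0.003,0.035,0],[0,0,0,0.03,0],[0,0,0,0,0],[1,0,0,0,0],[1,0,0,0,0],[1,0,0,0,0],[1,0,0,0,0],[1,0,0,0,0]], "force": 20}}

```text
clock: 2.98
eef_pos: [0.5311, 0.3818, 0.0864]
tcp_rot: [0.366, 3.097, 0.038]
contact_force: [-0.0, 0.2, 0.5]
opening: 0.0401
```

```bash
python3 -c "
from h import *
delta(.531,.4035,.07,76.5)"
```

```text
t 2.98 pos [0.5311 0.3818 0.0864] shift [0.0055 0.0206 0.0169] heading 76.53 roll 0.0004647447386040921 tilt -0.9995 open 0.0401 F [-0.   0.2  0.5]
```

Call:
{"method": "drive_tool", "body": {"motion": [[1,0,0,0,0],[1,0,0,0,0]]}}

```text
clock: 3.22
eef_pos: [0.5307, 0.3802, 0.0861]
tcp_rot: [0.367, 3.098, 0.033]
contact_force: [-1.0, -1.8, 0.6]
opening: 0.0199
```

```bash
python3 -c "
from h import *
delta(.531,.4035,.07,76.5)
t=robot.camera('scene'); crop(t,350,80,500,200,5,'s3.png'); print(robot.observe()['joints'].round(3))"
```

```text
t 3.23 pos [0.5307 0.3802 0.0861] shift [0.0054 0.0223 0.0165] heading 76.5 roll -6.895120718482068e-05 tilt -0.9995 open 0.0199 F [-1.  -1.8  0.6]
[-0.589  0.91  -0.193  1.618  0.269  0.61   0.408]
```

View pics/s3.png

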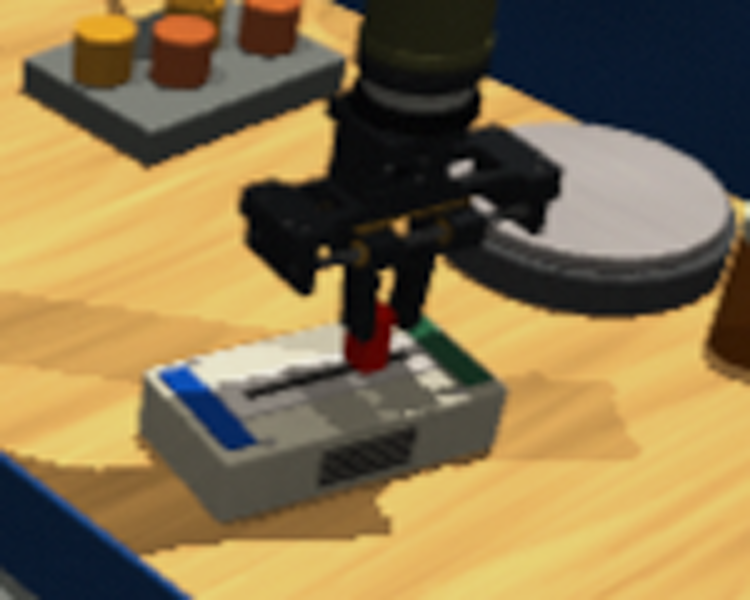

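Gripped (opening 19.9 mm = block thickness). Sliding to green in small rows.

Call:
{"method": "drive_tool", "body": {"motion": [[1,0,0.01,0,0],[1,0,0.01,0,0],[1,0,0.01,0,0],[1,0,0.005,0,0],[1,0,0,0,0],[1,0,0,0,0],[1,0,0,0,0]]}}

```text
clock: 4.15
eef_pos: [0.5371, 0.4068, 0.086]
tcp_rot: [0.371, 3.104, -0.002]
contact_force: [-1.1, -4.3, 3.0]
opening: 0.0194
```

```bash
python3 -c "
from h import *
delta(.531,.4035,.07,76.5)
t=robot.camera('scene'); crop(t,350,80,500,200,5,'s4.png'); print(robot.observe()['joints'].round(3))"
```

```text
t 4.15 pos [0.5371 0.4068 0.086 ] shift [ 0.0054 -0.0046  0.0159] heading 76.38 roll -0.002139300601553236 tilt -0.9999 open 0.0194 F [-1.1 -4.3  3. ]
[-0.626  0.939 -0.188  1.526  0.259  0.693  0.396]
```

View pics/s4.png

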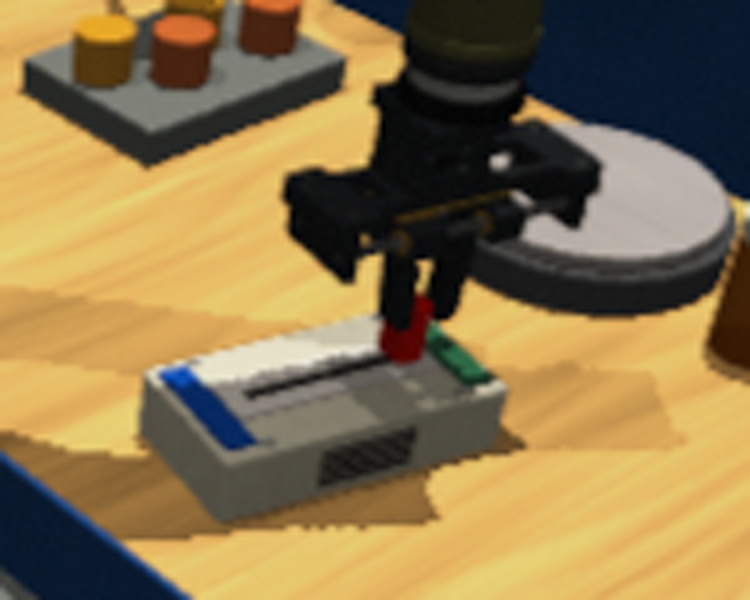

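Call:
{"method": "drive_tool", "body": {"motion": [[1,0,0.008,0,0],[1,0,0.004,0,0],[1,0,0.002,0,0],[1,0,0.002,0,0],[1,0,0,0,0]]}}

```text
clock: 4.82
eef_pos: [0.5371, 0.4067, 0.0857]
tcp_rot: [0.379, 3.112, -0.052]
contact_force: [-0.7, -3.0, 1.3]
opening: 0.0195
```

```bash
python3 -c "
from h import *
delta(.531,.4035,.07,76.5)"
```

```text
t 4.83 pos [0.5371 0.4067 0.0857] shift [ 0.0053 -0.004   0.0158] heading 76.09 roll -0.007095429008889775 tilt -0.9994 open 0.0195 F [-0.7 -3.   1.3]
```

At the end stop (no further travel at y=0.4067). Release and rise.

Call:
{"method": "drive_tool", "body": {"motion": [[0.3,0,-0.001,0,0],[0.3,0,0,0,0],[0.3,0,0,0,0],[0.3,0,0,0,0],[0.3,0,0,-0.02,0],[0.3,0,0,-0.03,0],[0.3,0,0,-0.03,0],[0.3,0,0,-0.03,0],[0.3,0,0,0,0]]}}

```text
clock: 5.95
eef_pos: [0.538, 0.4152, 0.2053]
tcp_rot: [0.375, 3.107, -0.031]
contact_force: [-0.5, 0.3, -0.1]
opening: 0.0616
```

Run:
```python
from h import *
t=robot.camera("top"); s=robot.camera("scene")
crop(t,280,145,420,235,5,"top5.png"); crop(s,210,110,470,300,3,"s5.png")
# bin heading ~ -0.5deg; barrel headings
delta(.537,-.114,.22,90+3.5)
```

```text
t 6.05 pos [0.5367 0.4137 0.2021] shift [-0.126  -0.5127 -0.0047] heading 76.22 roll -0.30151270449261064 tilt -0.9997 open 0.0617 F [-0.7  0.2 -0.1]
```

View pics/s5.png

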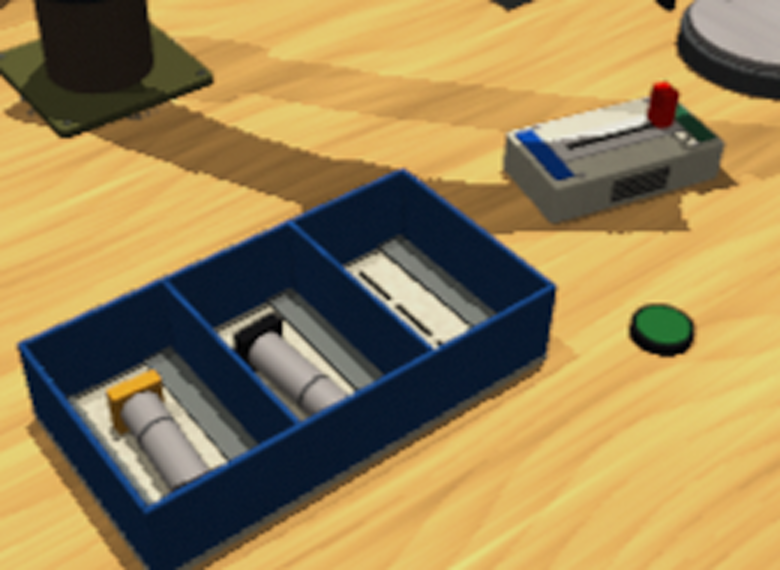

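View pics/top5.png

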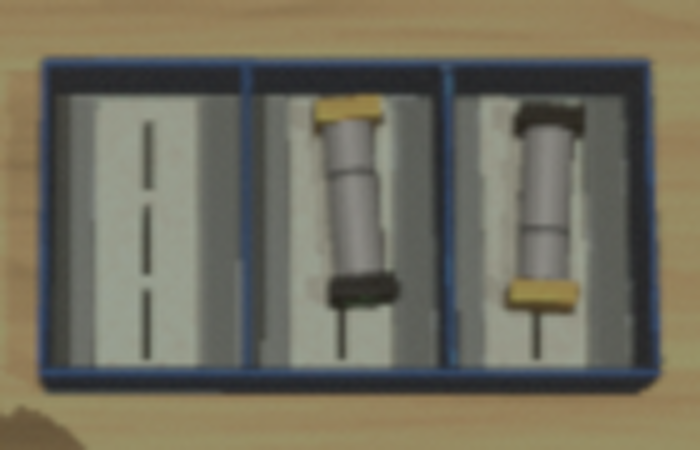

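Run:
```python
from h import *
np.set_printoptions(precision=4,suppress=True)
t=robot.camera("top"); f=lambda x,y:(280+(x-2)/5,145+(y-2)/5)
for p in ((348,107),(363,287),(550,116),(543,290)): print(cast(t,f(*p),.054))
s=robot.camera("scene");g=lambda x,y:(210+(x-1)/3,110+(y-1)/3)
# top-edge corners in scene: mid head outer top corners, right brass outer top corners
for p in ((235,335),(277,312),(110,388),(157,372)): print(cast(s,g(*p),.054))
h=hsv(t); 
for n,lo,hi in (("black",(0,0,0),(180,255,45)),):
  for b in blobs(t,lo,hi,15,(340,163,402,212)): print(n,b[0],np.array(b[1]),b[3])
delta(.537,-.114,.22,94.5)
```

```text
[ 0.6626 -0.1077  0.054 ]
[ 0.5371 -0.1174  0.054 ]
[ 0.6574 -0.2463  0.054 ]
[ 0.5359 -0.2393  0.054 ]
[ 0.5368 -0.1403  0.054 ]
[ 0.5341 -0.094   0.054 ]
[ 0.5287 -0.2593  0.054 ]
[ 0.5358 -0.2181  0.054 ]
t 6.15 pos [0.536  0.413  0.2003] shift [-0.1265 -0.5119 -0.0053] heading 76.23 roll -0.31886065975245875 tilt -0.9996 open 0.0618 F [ 0.6  0.9 -0.4]
```

Call:
{"method": "drive_tool", "body": {"motion": [[0.35,0,0,0,-0.11],[0.35,0,0,0,-0.11],[0.35,0,0,0,-0.1],[0.35,0,0,0,0]]}}

```text
clock: 6.65
eef_pos: [0.5336, 0.4106, 0.1946]
tcp_rot: [0.14, -3.131, 0.054]
contact_force: [0.3, 0.3, -0.0]
opening: 0.0572
```

```bash
python3 -c "
from h import *
delta(.537,-.1165,.20,94.4)"
```

```text
t 6.65 pos [0.5336 0.4106 0.1946] shift [ 0.0437 -0.5252  0.0128] heading 95.14 roll 0.012868569998829045 tilt -0.9994 open 0.0572 F [ 0.3  0.3 -0. ]
```

Call:
{"method": "drive_tool", "body": {"motion": [[0.35,0.004,-0.05,0,0.012],[0.35,0.004,-0.05,0.001,0],[0.35,0.004,-0.05,0.001,0],[0.35,0.004,-0.05,0.001,0],[0.35,0.004,-0.05,0.001,0],[0.35,0.004,-0.05,0.001,0],[0.35,0.004,-0.05,0.001,0],[0.35,0.004,-0.05,0.001,0],[0.35,0,0,0,0],[0.35,0,0,0,0]]}}

```text
clock: 7.9
eef_pos: [0.527, -0.0033, 0.195]
tcp_rot: [0.087, -3.124, 0.056]
contact_force: [-0.7, 1.0, 0.3]
opening: 0.0573
```

```bash
python3 -c "
from h import *
delta(.537,-.1165,.20,94.4)
print(R.from_rotvec(robot.observe()['tcp_rot']).as_matrix().round(3))"
```

```text
t 7.9 pos [ 0.527  -0.0033  0.195 ] shift [-0.0036 -0.1137 -0.001 ] heading 93.22 roll -0.020633608398845794 tilt -0.9992 open 0.0573 F [-0.7  1.   0.3]
[[-0.998 -0.056 -0.015]
 [-0.056  0.998 -0.036]
 [ 0.017 -0.035 -0.999]]
```

Call:
{"method": "drive_tool", "body": {"motion": [[0.3,-0.001,-0.035,0,-0.02],[0.3,-0.001,-0.035,0,0],[0.3,-0.001,-0.03,0,0],[0.3,0,-0.01,0,0],[0.3,0,0,0,0],[0.3,0,0,0,0]]}}

```text
clock: 8.65
eef_pos: [0.54, -0.1029, 0.1978]
tcp_rot: [0.141, -3.122, 0.045]
contact_force: [-0.1, 1.0, -0.2]
opening: 0.0615
```

```bash
python3 -c "
from h import *
delta(.537,-.1165,.04,94.4)
s=robot.camera('scene'); crop(s,210,110,470,300,3,'s6.png')"
```

```text
t 8.65 pos [ 0.54   -0.1029  0.1978] shift [ 0.0014 -0.0088  0.1582] heading 95.18 roll 0.013542993141378804 tilt -0.9995 open 0.0615 F [-0.1  1.  -0.2]
```

View pics/s6.png

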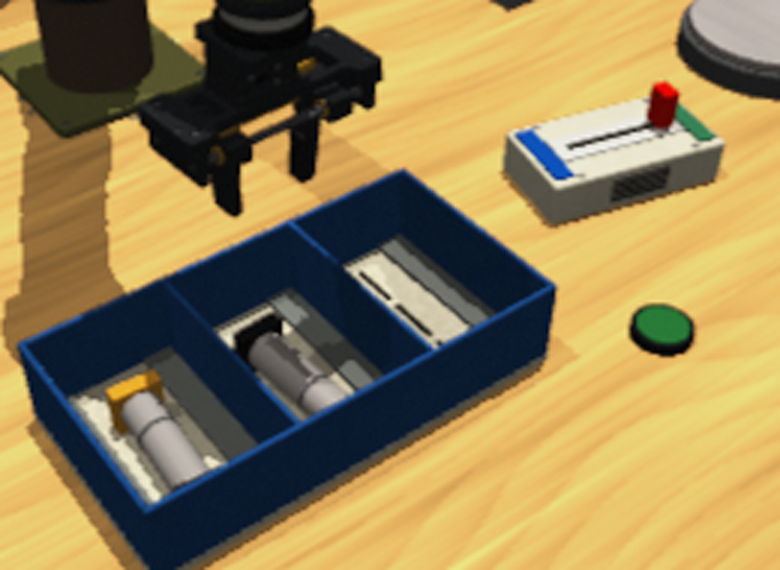

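The jaws hang above the middle compartment, black head at crop (258,340). Descend in stages.

Call:
{"method": "drive_tool", "body": {"motion": [[0.3,0,-0.009,0.01,0.01],[0.3,0,0,0.03,0],[0.3,0,0,0.03,0],[0.3,0,0,0.02,0],[0.3,0,0,0,0],[0.3,0,0,0,0]]}}

```text
clock: 9.45
eef_pos: [0.5399, -0.1137, 0.1043]
tcp_rot: [0.128, -3.123, 0.045]
contact_force: [1.0, -0.3, -0.4]
opening: 0.0616
```

```bash
python3 -c "
from h import *
delta(.537,-.1165,.036,94.4)"
```

```text
t 9.45 pos [ 0.5399 -0.1137  0.1043] shift [ 0.002  -0.0007  0.0683] heading 94.71 roll 0.005465973357495867 tilt -0.9995 open 0.0616 F [ 1.  -0.3 -0.4]
```

Call:
{"method": "drive_tool", "body": {"motion": [[0.3,0.002,0,0.025,0],[0.3,0,0,0.025,0],[0.3,0,0,0.015,0],[0.3,0,0,0,0],[0.3,0,0,0,0],[0.3,0,0,0,0]]}}

```text
clock: 10.2
eef_pos: [0.5417, -0.1162, 0.0429]
tcp_rot: [0.127, -3.134, 0.046]
contact_force: [0.5, 0.3, -0.3]
opening: 0.0616
```

```bash
python3 -c "
from h import *
delta(.537,-.1165,.036,94.4)
s=robot.camera('scene'); crop(s,210,150,340,300,4,'s7.png')"
```

```text
t 10.2 pos [ 0.5417 -0.1162  0.0429] shift [0.0047 0.0003 0.0069] heading 94.65 roll 0.004425177498964105 tilt -0.9996 open 0.0616 F [ 0.5  0.3 -0.3]
```

View pics/s7.png

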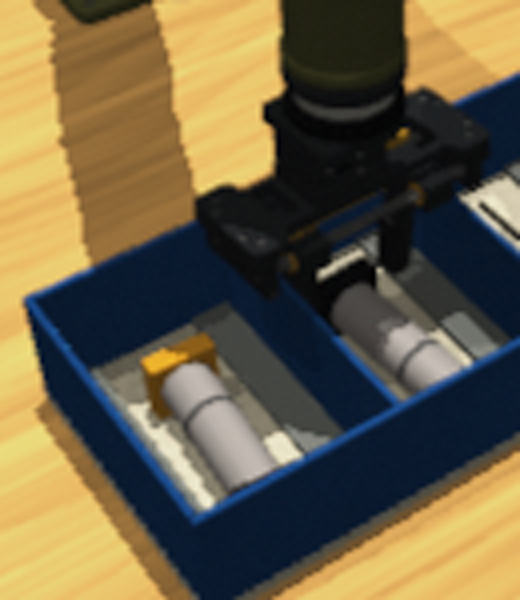

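Call:
{"method": "drive_tool", "body": {"motion": [[0.3,0.005,0,0.004,0],[0.3,0.001,0,0.002,0],[0.3,0,0,0,0],[0.3,0,0,0,0]]}}

```text
clock: 10.75
eef_pos: [0.5356, -0.1171, 0.0371]
tcp_rot: [0.127, -3.135, 0.047]
contact_force: [-0.1, -0.2, 0.4]
opening: 0.0617
```

```bash
python3 -c "
from h import *
delta(.537,-.1165,.036,94.4)"
```

```text
t 10.75 pos [ 0.5356 -0.1171  0.0371] shift [-0.0015  0.0005  0.0011] heading 94.64 roll 0.004151618646015336 tilt -0.9995 open 0.0617 F [-0.1 -0.2  0.4]
```

Close gently at 6 N.

Call:
{"method": "drive_tool", "body": {"motion": [[1,-0.001,0,0,0],[1,0,0,0,0],[1,0,0,0,0],[1,0,0,0,0],[1,0,0,0,0]], "force": 6}}

```text
clock: 11.38
eef_pos: [0.5368, -0.117, 0.0372]
tcp_rot: [0.126, -3.135, 0.047]
contact_force: [-0.1, -0.3, 0.4]
opening: 0.0459
```

```bash
python3 -c "
from h import *
delta(.604,-.1115,.14,94.4)"
```

```text
t 11.38 pos [ 0.5368 -0.117   0.0372] shift [-0.0669 -0.003  -0.103 ] heading 94.62 roll 0.0038744893521767067 tilt -0.9995 open 0.0459 F [-0.1 -0.3  0.4]
```

Call:
{"method": "drive_tool", "body": {"motion": [[1,0,0,-0.01,0],[1,0,0,-0.01,0],[1,0,0,-0.01,0],[1,0,0,-0.01,0],[1,0,0,0,0],[1,0,0,0,0]]}}

```text
clock: 12.12
eef_pos: [0.5369, -0.1157, 0.0806]
tcp_rot: [0.127, -3.136, 0.047]
contact_force: [0.2, 0.1, -1.8]
opening: 0.0458
```

```bash
python3 -c "
from h import *
delta(.604,-.1115,.14,94.4)
s=robot.camera('scene'); crop(s,210,130,340,280,4,'s8.png')"
```

```text
t 12.12 pos [ 0.5369 -0.1157  0.0806] shift [-0.067  -0.003  -0.0596] heading 94.63 roll 0.004021511417907752 tilt -0.9996 open 0.0458 F [ 0.2  0.1 -1.8]
```

View pics/s8.png

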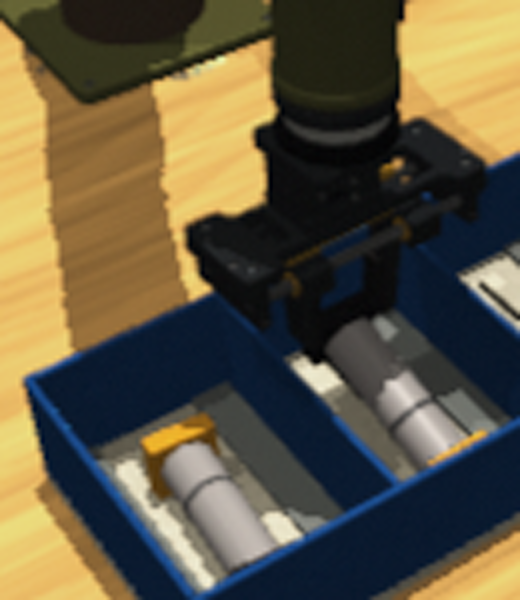

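Call:
{"method": "drive_tool", "body": {"motion": [[1,-0.002,0,-0.01,0],[1,-0.004,0,-0.01,0],[1,-0.006,0,-0.01,0],[1,-0.006,0,-0.007,0],[1,-0.006,0,-0.004,0],[1,0,0,0,0],[1,0,0,0,0]]}}

```text
clock: 13.05
eef_pos: [0.5629, -0.1122, 0.124]
tcp_rot: [0.127, -3.136, 0.047]
contact_force: [1.3, 0.4, -0.2]
opening: 0.0457
```

```bash
python3 -c "
from h import *
delta(.604,-.1115,.125,94.4)
s=robot.camera('scene'); crop(s,210,130,340,280,4,'s9.png')"
```

```text
t 13.05 pos [ 0.5629 -0.1122  0.124 ] shift [-0.041  -0.0026 -0.0011] heading 94.63 roll 0.004095692716261099 tilt -0.9996 open 0.0457 F [ 1.3  0.4 -0.2]
```

View pics/s9.png

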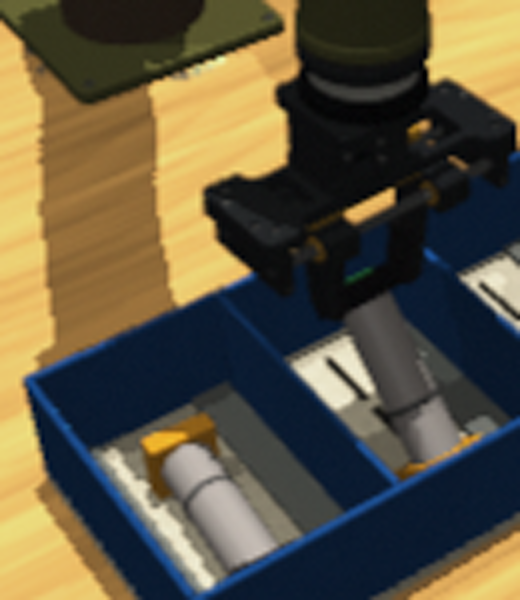

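Call:
{"method": "drive_tool", "body": {"motion": [[1,-0.007,0,-0.002,0],[1,-0.007,0,-0.001,0],[1,-0.007,0,0,0],[1,-0.007,0,0,0],[1,-0.006,0,0,0],[1,0,0,0,0],[1,0,0,0,0]]}}

```text
clock: 13.98
eef_pos: [0.596, -0.1116, 0.1305]
tcp_rot: [0.124, -3.13, 0.054]
contact_force: [-0.7, -0.6, 0.9]
opening: 0.0462
```

```bash
python3 -c "
from h import *
delta(.604,-.1115,.125,94.4)
s=robot.camera('scene'); crop(s,210,130,340,280,4,'s10.png')"
```

```text
t 13.97 pos [ 0.596  -0.1116  0.1305] shift [-0.008  -0.0003  0.0055] heading 94.54 roll 0.0024773465285309157 tilt -0.9994 open 0.0462 F [-0.7 -0.6  0.9]
```

View pics/s10.png

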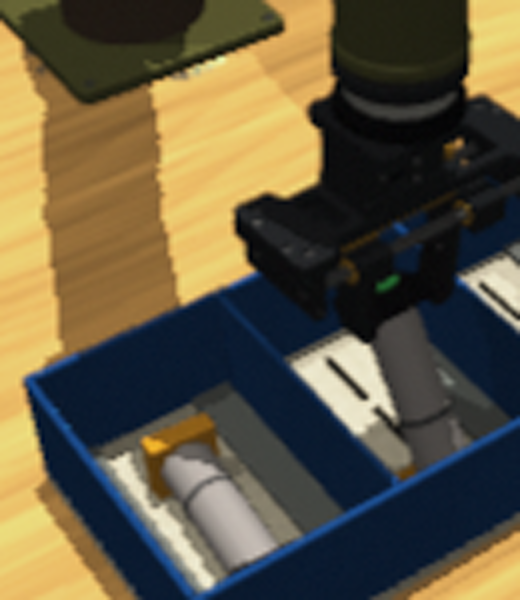

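Call:
{"method": "drive_tool", "body": {"motion": [[1,0,0,0.004,0],[1,-0.006,0,0,0],[1,-0.006,0,0,0],[1,-0.006,0,0,0],[1,0,0,0,0],[1,0,0,0,0]]}}

```text
clock: 14.78
eef_pos: [0.6149, -0.111, 0.1291]
tcp_rot: [0.123, -3.132, 0.057]
contact_force: [-0.6, 0.3, 1.8]
opening: 0.046
```

```bash
python3 -c "
from h import *
delta(.604,-.1115,.125,94.4)
s=robot.camera('scene'); crop(s,210,130,340,280,4,'s11.png')
s=robot.camera('top'); crop(s,280,130,420,240,5,'t11.png')"
```

```text
t 14.78 pos [ 0.6149 -0.111   0.1291] shift [0.0109 0.0005 0.0042] heading 94.51 roll 0.0018806558169563094 tilt -0.9993 open 0.046 F [-0.6  0.3  1.8]
```

View pics/s11.png

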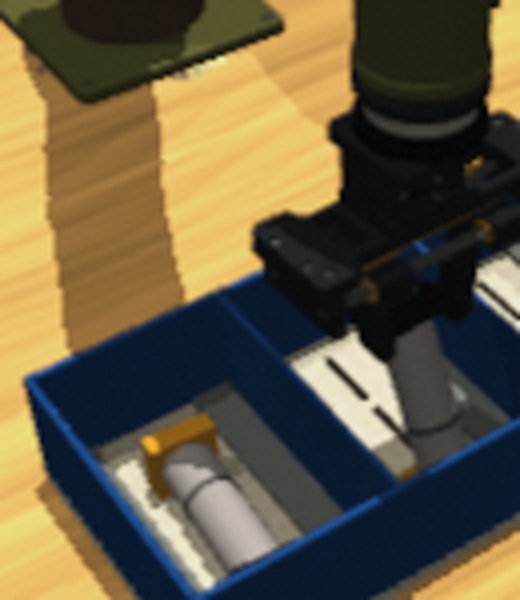

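View pics/t11.png

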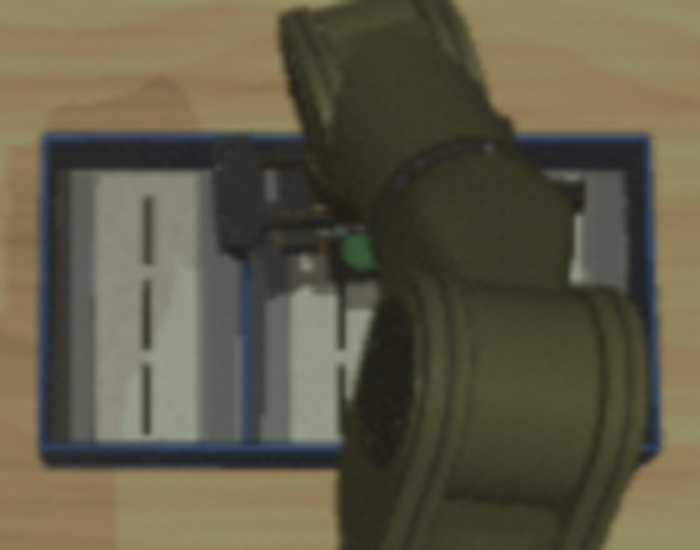

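Call:
{"method": "drive_tool", "body": {"motion": [[1,-0.006,0,0.001,0],[1,-0.006,0,0.002,0],[1,-0.006,0,0.002,0],[1,-0.004,0,0.002,0],[1,0,0,0,0],[1,0,0,0,0]]}}

```text
clock: 15.62
eef_pos: [0.6427, -0.1093, 0.1264]
tcp_rot: [-0.123, 3.133, -0.059]
contact_force: [0.4, 0.5, 1.4]
opening: 0.0461
```

```bash
python3 -c "
from h import *
delta(.604,-.1115,.125,94.4)
s=robot.camera('scene'); crop(s,250,150,350,280,5,'s12.png')"
```

```text
t 15.62 pos [ 0.6427 -0.1093  0.1264] shift [0.0388 0.0009 0.0012] heading 94.49 roll 0.001613163440812257 tilt -0.9993 open 0.0461 F [0.4 0.5 1.4]
```

View pics/s12.png

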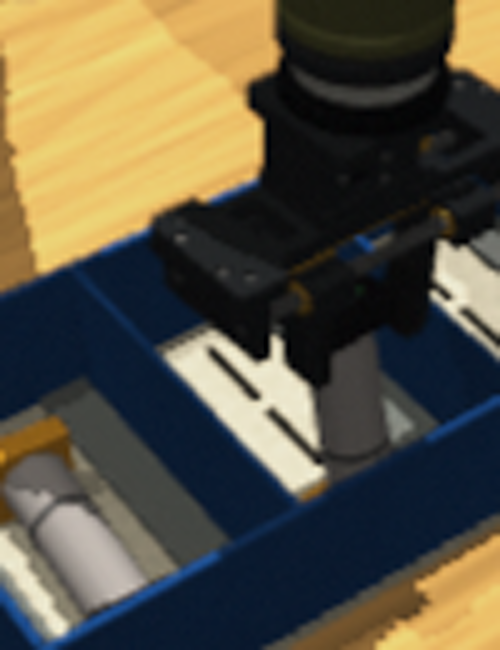

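Call:
{"method": "drive_tool", "body": {"motion": [[1,-0.002,0,0.003,0],[1,0,0,0.002,0],[1,0,0,0,0],[0.5,0,0,0,0],[0.3,0,0,0,0],[0.3,0,0,0,0],[0.3,0,0,0,0]]}}

```text
clock: 16.55
eef_pos: [0.6462, -0.1093, 0.1222]
tcp_rot: [-0.123, 3.129, -0.058]
contact_force: [0.2, 0.1, -0.5]
opening: 0.0616
```

```bash
python3 -c "
from h import *
delta(.604,-.1115,.125,94.4)
s=robot.camera('scene'); crop(s,250,150,350,280,5,'s13.png')"
```

```text
t 16.55 pos [ 0.6462 -0.1093  0.1222] shift [ 0.0422  0.001  -0.0032] heading 94.49 roll 0.0014874223393521267 tilt -0.9993 open 0.0616 F [ 0.2  0.1 -0.5]
```

View pics/s13.png

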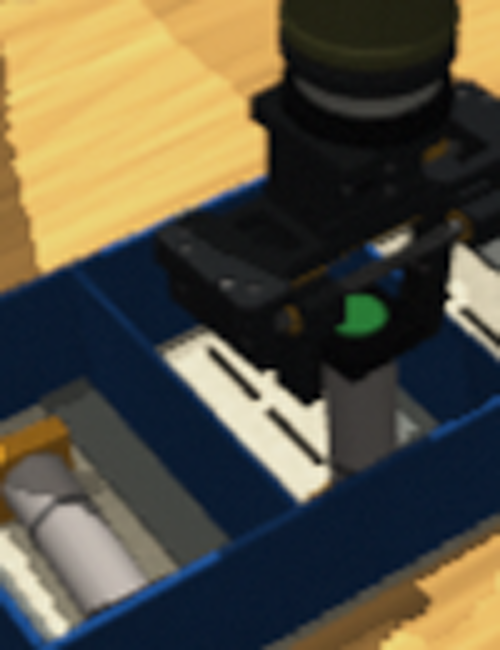

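Barrel is upright. Rise clear, then on to the second barrel.

Call:
{"method": "drive_tool", "body": {"motion": [[0.2,0,0,-0.015,0],[0.2,0,-0.001,-0.025,0],[0.2,0,-0.001,-0.03,0],[0.2,0,-0.001,-0.03,0],[0.3,0,0,0,0],[0.3,0,0,0,0]]}}

```text
clock: 17.35
eef_pos: [0.6453, -0.1082, 0.2288]
tcp_rot: [-0.123, 3.128, -0.058]
contact_force: [-0.1, 0.1, -0.5]
opening: 0.0618
```

```bash
python3 -c "
from h import *
delta(.657,-.246,.22,86.7)
s=robot.camera('scene'); crop(s,210,130,380,300,4,'s14.png')"
```

```text
t 17.35 pos [ 0.6453 -0.1082  0.2288] shift [-0.0007 -0.1378  0.014 ] heading 94.5 roll 0.13618195063236113 tilt -0.9992 open 0.0618 F [-0.1  0.1 -0.5]
```

View pics/s14.png

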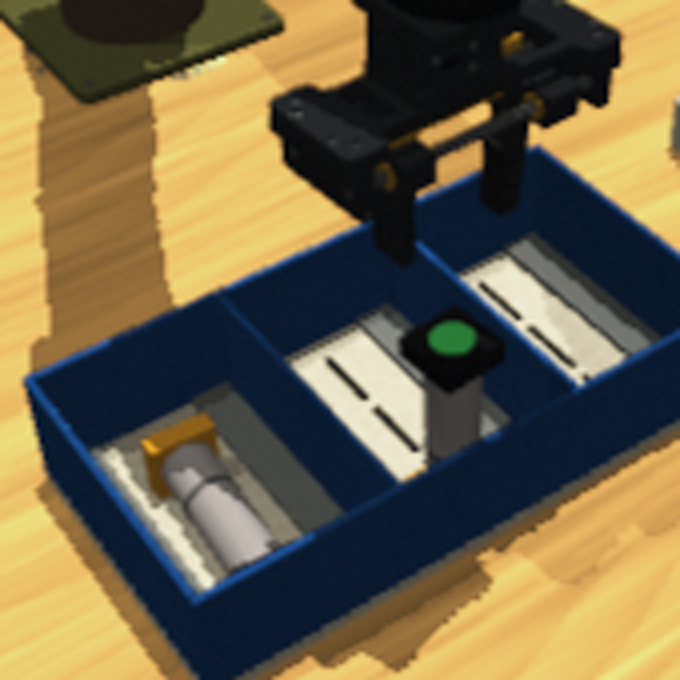

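Barrel stands (head with green lens at crop 452,340). Move over the right compartment.

Call:
{"method": "drive_tool", "body": {"motion": [[0.3,0,-0.02,0,0.07],[0.3,0,-0.035,0,0.066],[0.3,0,-0.035,0,0],[0.3,0,-0.035,0,0],[0.3,0,0,0,0],[0.3,0,0,0,0]]}}

```text
clock: 18.15
eef_pos: [0.6391, -0.2436, 0.2277]
tcp_rot: [0.123, 3.134, -0.06]
contact_force: [0.4, 0.8, -0.2]
opening: 0.0617
```

Run:
```python
from h import *
delta(.657,-.246,.10,86.7)
s=robot.camera('scene'); crop(s,210,130,380,300,4,'s15.png')
```

```text
t 18.15 pos [ 0.6391 -0.2436  0.2277] shift [-0.0173  0.0039  0.1277] heading 85.51 roll -0.02075265936526342 tilt -0.9993 open 0.0617 F [ 0.4  0.8 -0.2]
```

View pics/s15.png

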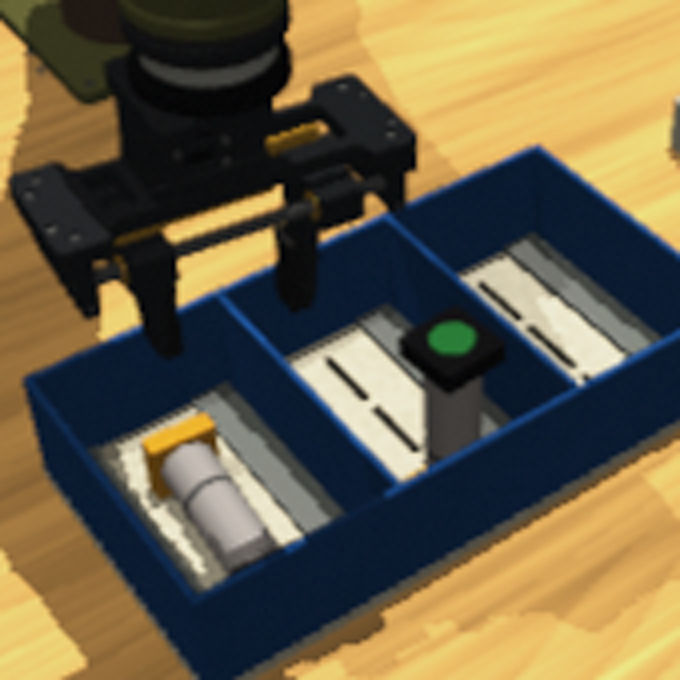

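Call:
{"method": "drive_tool", "body": {"motion": [[0.3,-0.009,0.001,0.02,-0.02],[0.3,-0.008,0.001,0.03,0],[0.3,0,0.001,0.03,0],[0.3,0,0.001,0.03,0],[0.3,0,0,0,0],[0.3,0,0,0,0]]}}

```text
clock: 18.95
eef_pos: [0.6598, -0.2374, 0.1092]
tcp_rot: [0.071, 3.138, -0.054]
contact_force: [-0.9, -0.8, 0.1]
opening: 0.0615
```

Run:
```python
from h import *
delta(.657,-.246,.037,86.7)
t=robot.camera('top'); crop(t,340,145,440,235,6,'t16.png')
```

```text
t 18.95 pos [ 0.6598 -0.2374  0.1092] shift [ 0.0026 -0.0062  0.0724] heading 87.39 roll 0.012056044371111609 tilt -0.9994 open 0.0615 F [-0.9 -0.8  0.1]
```

View pics/t16.png

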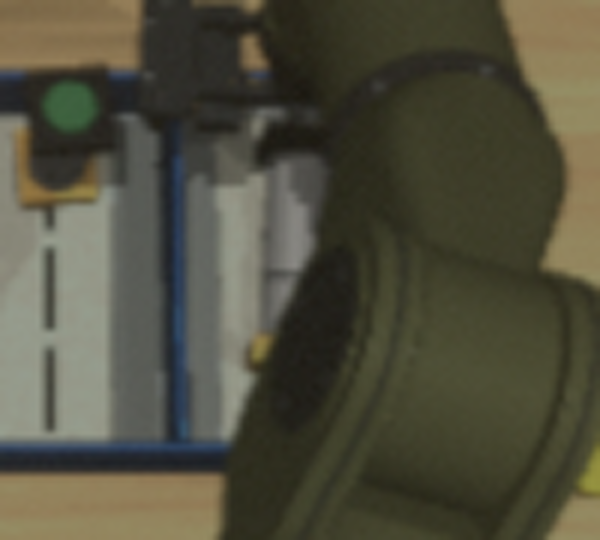

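Head collar edge at crop (258,145), unmoved. Descend to the grasp.

Call:
{"method": "drive_tool", "body": {"motion": [[0.3,0.002,-0.006,0.015,0.01],[0.3,0,0,0.025,0],[0.3,0,0,0.02,0],[0.3,0,0,0.005,0],[0.3,0,0,0,0],[0.3,0,0,0,0]]}}

```text
clock: 19.75
eef_pos: [0.6595, -0.2484, 0.0449]
tcp_rot: [0.091, 3.131, -0.058]
contact_force: [0.9, -0.1, 0.2]
opening: 0.0619
```

Run:
```python
from h import *
delta(.657,-.246,.037,86.7)
```

```text
t 19.75 pos [ 0.6595 -0.2484  0.0449] shift [0.0027 0.0026 0.0078] heading 86.65 roll -0.0009208873894760674 tilt -0.9993 open 0.0619 F [ 0.9 -0.1  0.2]
```

Call:
{"method": "drive_tool", "body": {"motion": [[0.3,0.003,0.002,0.004,0],[0.3,0,0,0.004,0],[0.3,0,0,0,0],[1,0,0,0,0],[1,0,0,0,0],[1,0,0,0,0],[1,0,0,0,0],[1,0,0,0,0]], "force": 6}}

```text
clock: 20.75
eef_pos: [0.6575, -0.2467, 0.0379]
tcp_rot: [0.091, 3.129, -0.059]
contact_force: [0.1, -0.3, -0.4]
opening: 0.0463
```

Run:
```python
from h import *
delta(.657,-.246,.037,86.7)
```

```text
t 20.75 pos [ 0.6575 -0.2467  0.0379] shift [0.0006 0.0007 0.0009] heading 86.65 roll -0.00083800762261058 tilt -0.9992 open 0.0463 F [ 0.1 -0.3 -0.4]
```

Call:
{"method": "drive_tool", "body": {"motion": [[1,0,0,-0.01,0],[1,0,0,-0.01,0],[1,0,0,-0.01,0],[1,0,0,-0.01,0],[1,0.002,0,-0.01,0],[1,0.004,0,-0.01,0],[1,0.006,0,-0.01,0],[1,0.006,0,-0.007,0],[1,0.006,0,-0.004,0],[1,0,0,0,0]]}}

```text
clock: 22.0
eef_pos: [0.6297, -0.2417, 0.1244]
tcp_rot: [0.091, 3.131, -0.059]
contact_force: [-0.4, 0.1, -2.0]
opening: 0.0458
```

Run:
```python
from h import *
delta(.62,-.244,.125,86.7)
s=robot.camera('scene'); crop(s,210,130,380,300,4,'s17.png')
```

```text
t 22.0 pos [ 0.6297 -0.2417  0.1244] shift [ 0.0095 -0.0029 -0.0006] heading 86.64 roll -0.0009754147690150052 tilt -0.9993 open 0.0458 F [-0.4  0.1 -2. ]
```

View pics/s17.png

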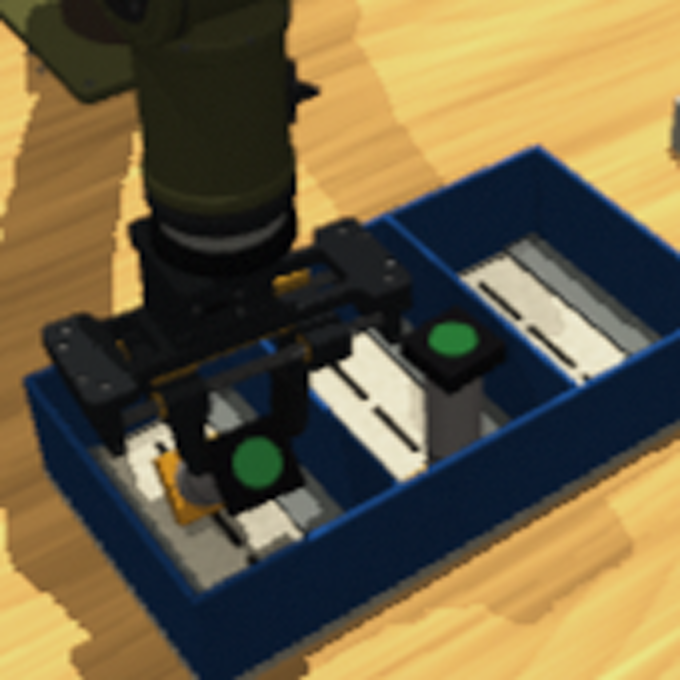

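Head is up about 55°, foot sliding on the floor (brass at crop 185,485). Continue the arc.

Call:
{"method": "drive_tool", "body": {"motion": [[1,0.007,0,-0.001,0],[1,0.007,0,0,0],[1,0.007,0,0,0],[1,0.007,0,0,0],[1,0.006,0,0,0],[1,0.006,0,0.001,0],[1,0.006,0,0.001,0],[1,0.006,0,0.001,0],[1,0,0,0,0]]}}

```text
clock: 23.18
eef_pos: [0.5932, -0.2411, 0.1337]
tcp_rot: [0.091, 3.088, -0.068]
contact_force: [0.3, 0.8, -1.5]
opening: 0.0454
```

Run:
```python
from h import *
delta(.56,-.244,.125,86.7)
s=robot.camera('scene'); crop(s,210,130,380,300,4,'s18.png')
```

```text
t 23.18 pos [ 0.5932 -0.2411  0.1337] shift [ 0.0334 -0.0046  0.0071] heading 86.54 roll -0.002718030858082411 tilt -0.9977 open 0.0454 F [ 0.3  0.8 -1.5]
```

View pics/s18.png

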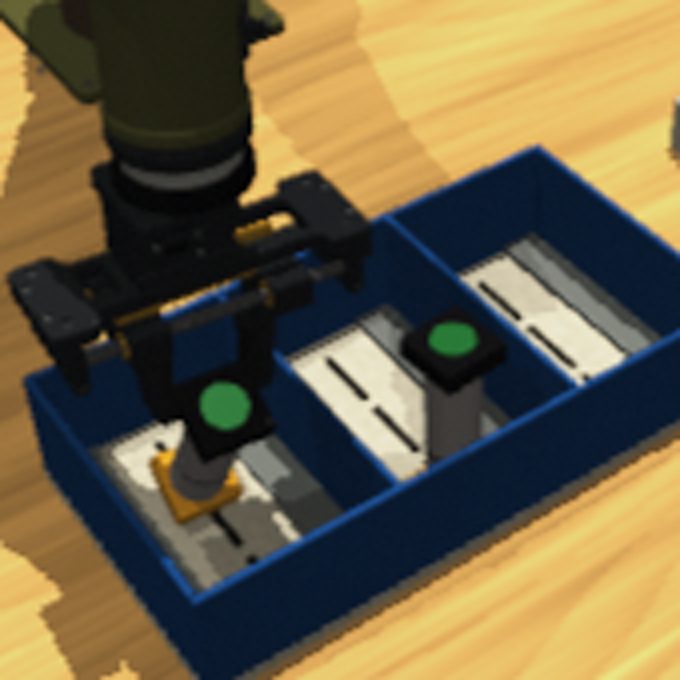

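Call:
{"method": "drive_tool", "body": {"motion": [[1,0.007,0,0.003,0],[1,0.007,0,0.003,0],[1,0.007,0,0.001,0],[1,0.006,0,0,0],[1,0,0,0,0],[1,0,0,0,0]]}}

```text
clock: 23.98
eef_pos: [0.5702, -0.2415, 0.1288]
tcp_rot: [0.092, 3.076, -0.073]
contact_force: [0.0, -0.3, 4.3]
opening: 0.0465
```

Run:
```python
from h import *
delta(.56,-.244,.125,86.7)
s=robot.camera('scene'); crop(s,210,130,380,300,4,'s19.png')
```

```text
t 23.98 pos [ 0.5702 -0.2415  0.1288] shift [ 0.0103 -0.003   0.0033] heading 86.49 roll -0.0036244746814510244 tilt -0.9969 open 0.0465 F [ 0.  -0.3  4.3]
```

View pics/s19.png

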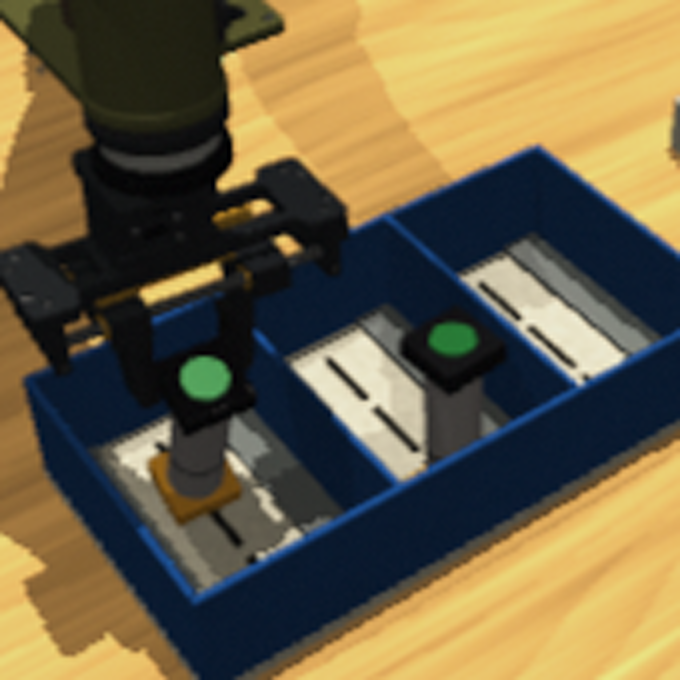

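Call:
{"method": "drive_tool", "body": {"motion": [[1,0.006,0,0.002,0],[1,0.004,0,0.002,0],[1,0,0,0,0],[1,0,0,0,0]]}}

```text
clock: 24.52
eef_pos: [0.5615, -0.2419, 0.1254]
tcp_rot: [0.092, 3.073, -0.076]
contact_force: [-0.2, -0.2, 4.8]
opening: 0.0457
```

Run:
```python
from h import *
delta(.56,-.244,.125,86.7)
s=robot.camera('scene'); crop(s,210,170,310,300,5,'s20.png')
```

```text
t 24.52 pos [ 0.5615 -0.2419  0.1254] shift [ 0.0014 -0.0021  0.0005] heading 86.47 roll -0.003968388701314428 tilt -0.9966 open 0.0457 F [-0.2 -0.2  4.8]
```

View pics/s20.png

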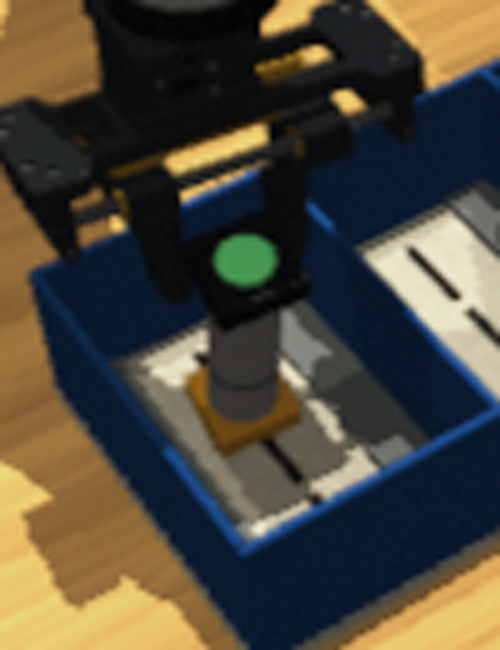

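Call:
{"method": "drive_tool", "body": {"motion": [[1,0.003,0,0.001,0],[1,0,0,0,0],[0.5,0,0,0,0],[0.3,0,0,0,0],[0.3,0,0,0,0],[0.3,0,0,0,0]]}}

```text
clock: 25.32
eef_pos: [0.5576, -0.2415, 0.123]
tcp_rot: [0.092, 3.076, -0.075]
contact_force: [0.5, -0.0, -0.1]
opening: 0.0617
```

Run:
```python
from h import *
delta(.56,-.244,.125,86.7)
s=robot.camera('scene'); crop(s,210,170,310,300,5,'s21.png')
```

```text
t 25.32 pos [ 0.5576 -0.2415  0.123 ] shift [-0.0027 -0.0025 -0.0018] heading 86.5 roll -0.0034734461026349585 tilt -0.9968 open 0.0617 F [ 0.5 -0.  -0.1]
```

View pics/s21.png

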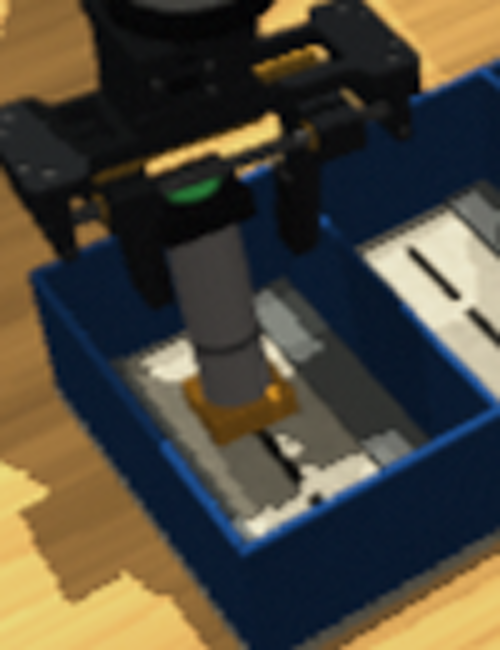

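Run:
```python
from h import *
s=robot.camera('scene'); s=robot.camera('scene');crop(s,210,170,310,300,5,'s22.png')
```

```text
(no output)
```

View pics/s22.png

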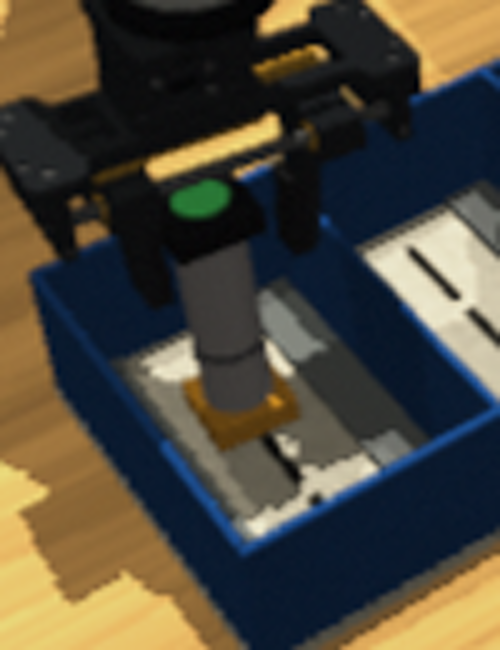

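It's rocking after release; now returning towards upright. Wait still.

Call:
{"method": "drive_tool", "body": {"motion": [[0.3,0,0,0,0],[0.3,0,0,0,0],[0.3,0,0,0,0],[0.3,0,0,0,0],[0.3,0,0,0,0],[0.3,0,0,0,0]]}}

```text
clock: 26.22
eef_pos: [0.5578, -0.2415, 0.1233]
tcp_rot: [0.092, 3.075, -0.075]
contact_force: [-0.3, 0.4, -0.3]
opening: 0.062
```

Run:
```python
from h import *
delta(.56,-.244,.125,86.7)
s=robot.camera('scene');crop(s,210,170,310,300,5,'s23.png')
```

```text
t 26.23 pos [ 0.5578 -0.2415  0.1233] shift [-0.0024 -0.0024 -0.0014] heading 86.5 roll -0.003535970935373584 tilt -0.9967 open 0.062 F [-0.3  0.4 -0.3]
```

View pics/s23.png

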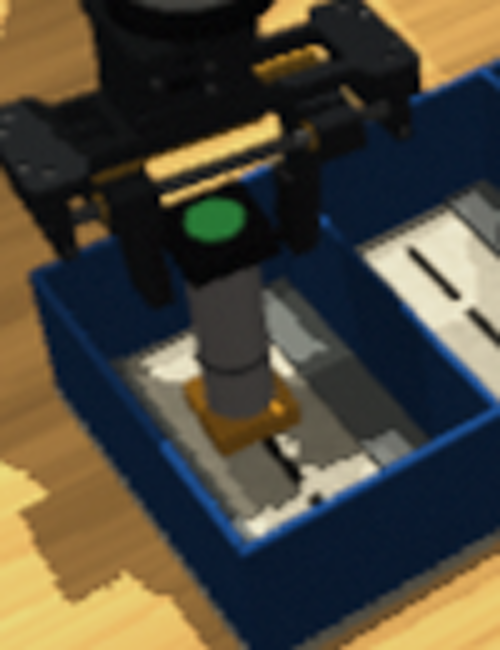

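Settled upright. Rise straight with small tilt corrections.

Call:
{"method": "drive_tool", "body": {"motion": [[0.2,0,0,0,0],[0.2,0,0,-0.012,0],[0.2,0,0,-0.025,0],[0.2,0,0,-0.03,0],[0.2,0,0,-0.03,0],[0.3,0,0,0,0],[0.3,0,0,0,0]]}}

```text
clock: 27.15
eef_pos: [0.5514, -0.2363, 0.2255]
tcp_rot: [0.091, 3.074, -0.076]
contact_force: [0.4, -0.2, -0.6]
opening: 0.0617
```

Run:
```python
from h import *
delta(.505,.2965,.22,76.5)
s=robot.camera('scene');crop(s,210,110,470,300,3,'s24.png')
t=robot.camera('top');crop(t,170,130,430,240,3,'t24.png')
```

```text
t 27.15 pos [ 0.5514 -0.2363  0.2255] shift [ 0.0772  0.5286 -0.0247] heading 86.51 roll 0.17466340933452792 tilt -0.9966 open 0.0617 F [ 0.4 -0.2 -0.6]
```

View pics/s24.png

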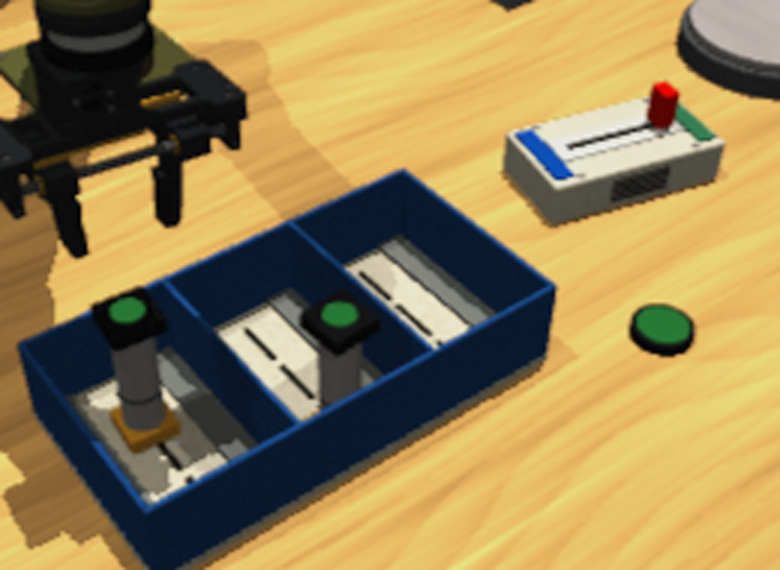

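View pics/t24.png

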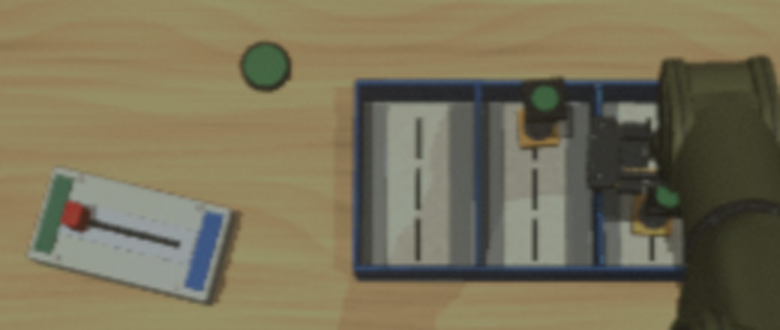

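```bash
cat > chk.py <<'E'
from h import *
np.set_printoptions(precision=3,suppress=True)
s=robot.camera('scene'); t=robot.camera('top')
for n,c,roi in (("scene",s,(215,150,350,280)),("top",t,(330,140,430,230))):
  L=[b for b in blobs(c,(55,90,50),(90,255,255),10,roi)]
  for b in L:
    w=cast(c,b[1],.148); print(n,"lens",b[0],np.array(b[1]).round(1),w)
    f=proj(c,[w[0],w[1],.024]); print("   expected foot-collar-top centre",f,"corners",[proj(c,[w[0]+a,w[1]+d,.024]).round(1).tolist() for a,d in ((-.023,-.023),(.023,-.023),(.023,.023),(-.023,.023))])
  for b in blobs(c,(10,120,60),(28,255,255),8,(232,235,300,275) if n=="scene" else roi): print("  brass",b[0],np.array(b[1]),b[3])
E
python3 chk.py
```

```text
scene lens 87 [251.8 212.7] [ 0.546 -0.241  0.148]
   expected foot-collar-top centre [257.492 247.938] corners [[245.3, 246.5], [253.9, 257.6], [269.8, 249.4], [260.9, 238.7]]
scene lens 89 [322.8 214.3] [ 0.65  -0.108  0.148]
   expected foot-collar-top centre [322.904 249.501] corners [[310.4, 248.0], [320.9, 259.2], [335.5, 251.0], [324.9, 240.2]]
  brass 164 [258.104 253.049] (np.int32(247), np.int32(245), np.int32(23), np.int32(16))
  brass 46 [234.217 270.717] (np.int32(232), np.int32(264), np.int32(8), np.int32(11))
top lens 27 [351.  162.8] [ 0.649 -0.108  0.148]
   expected foot-collar-top centre [348.782 172.008] corners [[355.4, 178.5], [355.3, 165.7], [342.2, 165.6], [342.2, 178.4]]
top lens 24 [392.  195.4] [ 0.542 -0.239  0.148]
   expected foot-collar-top centre [386.841 202.427] corners [[393.6, 209.1], [393.4, 195.9], [380.1, 195.8], [380.3, 209.0]]
  brass 46 [347.848 174.543] (np.int32(343), np.int32(167), np.int32(13), np.int32(12))
  brass 9 [382.556 196.556] (np.int32(382), np.int32(195), np.int32(3), np.int32(5))
  brass 38 [386.711 205.395] (np.int32(381), np.int32(201), np.int32(13), np.int32(7))
```

Both stand plumb (foot position matches lens position within ~1 px in both views). Now to the selector.

```bash
python3 -c "
from h import *
delta(.534,.405,.22,76.5)
print(R.from_rotvec(robot.observe()['tcp_rot']).as_matrix().round(3))"
```

```text
t 27.35 pos [ 0.5513 -0.2361  0.2248] shift [ 0.0544  0.6384 -0.0288] heading 86.53 roll 0.1749865864234232 tilt -0.9967 open 0.0619 F [ 0.5 -0.3 -0.5]
[[-0.996  0.061  0.063]
 [ 0.057  0.997 -0.051]
 [-0.066 -0.047 -0.997]]
```

Call:
{"method": "drive_tool", "body": {"motion": [[0,0.004,0.04,-0.002,0],[0,0.004,0.05,-0.002,0],[0,0.004,0.05,-0.002,0],[0,0.004,0.05,-0.002,0],[0,0.004,0.05,-0.002,0],[0,0.004,0.05,-0.002,0],[0,0.004,0.05,-0.002,0],[0,0.004,0.05,-0.002,0],[0,0.004,0.05,-0.002,0],[0,0,0,0,0]]}}

```text
clock: 28.6
eef_pos: [0.5397, 0.2187, 0.2112]
tcp_rot: [0.095, 3.086, -0.076]
contact_force: [-0.6, -1.7, 0.1]
opening: 0.0884
```

```bash
python3 -c "
from h import *
delta(.534,.405,.22,76.5)
print(R.from_rotvec(robot.observe()['tcp_rot']).as_matrix().round(3))"
```

```text
t 28.6 pos [0.5397 0.2187 0.2112] shift [ 0.0164  0.185  -0.0186] heading 86.39 roll 0.1726665317353394 tilt -0.9974 open 0.0884 F [-0.6 -1.7  0.1]
[[-0.997  0.063  0.052]
 [ 0.06   0.997 -0.051]
 [-0.055 -0.048 -0.997]]
```

Call:
{"method": "drive_tool", "body": {"motion": [[0,0,0,0,0.09],[0,0,0,0,0.08],[0,0.003,0.045,-0.002,0],[0,0.005,0.045,-0.002,0],[0,0.005,0.045,-0.002,0],[0,0,0.03,0,0],[0,0,0,0,0],[0,0,0,0,0]]}}

```text
clock: 29.6
eef_pos: [0.5678, 0.3721, 0.2021]
tcp_rot: [0.383, 3.066, -0.098]
contact_force: [1.2, -0.1, 0.2]
opening: 0.0881
```

```bash
python3 -c "
from h import *
delta(.534,.405,.085,76.5)
print(R.from_rotvec(robot.observe()['tcp_rot']).as_matrix().round(3))
s=robot.camera('top');crop(s,170,160,290,240,6,'t25.png')
s=robot.camera('scene');print([ (b[0],b[1],cast(s,b[1],.09)) for b in blobs(s,(0,150,90),(6,255,255),10,(400,120,460,180))])"
```

```text
t 29.6 pos [0.5678 0.3721 0.2021] shift [0.0476 0.0301 0.113 ] heading 75.66 roll -0.014613615817647106 tilt -0.9967 open 0.0881 F [ 1.2 -0.1  0.2]
[[-0.968  0.247  0.042]
 [ 0.244  0.967 -0.069]
 [-0.058 -0.056 -0.997]]
[(np.int32(30), (np.float64(431.73333333333335), np.float64(140.1)), array([0.52598496, 0.41381427, 0.09      ]))]
```

View pics/t25.png

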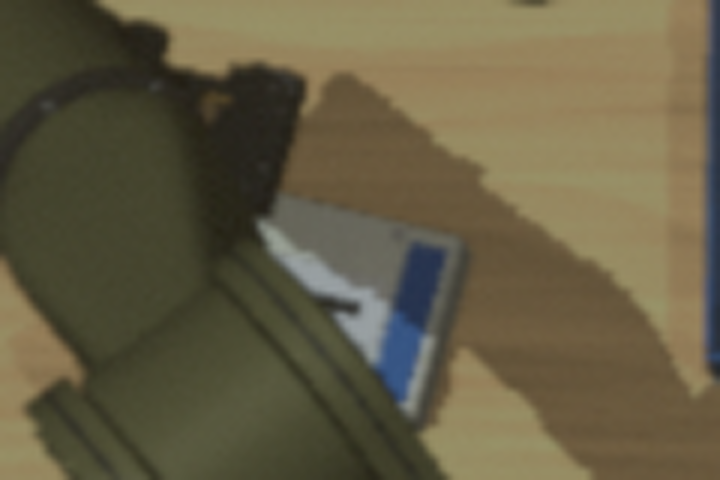

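Call:
{"method": "drive_tool", "body": {"motion": [[0,0.02,0.012,0,-0.014],[0,0.02,0.012,0,0],[0,0.006,0.004,0.01,0],[0,0,0,0.02,0],[0,0,0,0,0],[0,0,0,0,0]]}}

```text
clock: 30.45
eef_pos: [0.5262, 0.411, 0.1672]
tcp_rot: [0.358, 3.07, -0.097]
contact_force: [0.7, -0.2, 0.4]
opening: 0.088
```

```bash
python3 -c "
from h import *
delta(.532,.406,.085,76.5)"
```

```text
t 30.45 pos [0.5262 0.411  0.1672] shift [-0.0021  0.0011  0.0825] heading 76.62 roll 0.0021136675457093155 tilt -0.9968 open 0.088 F [ 0.7 -0.2  0.4]
```

Call:
{"method": "drive_tool", "body": {"motion": [[0,0,0,0.025,0],[0,0,0,0.025,0],[0,0,0,0.02,0],[0,0,0,0.01,0],[0,0,0,0,0],[0,0,0,0,0]]}}

```text
clock: 31.2
eef_pos: [0.5328, 0.4074, 0.089]
tcp_rot: [0.36, 3.064, -0.088]
contact_force: [0.4, 0.4, 0.6]
opening: 0.0878
```

```bash
python3 -c "
from h import *
delta(.532,.406,.082,76.5)
t=robot.camera('scene'); crop(t,350,80,500,200,5,'s26.png')"
```

```text
t 31.2 pos [0.5328 0.4074 0.089 ] shift [ 0.0009 -0.0012  0.007 ] heading 76.52 roll 0.00038809473939687594 tilt -0.9969 open 0.0878 F [0.4 0.4 0.6]
```

View pics/s26.png

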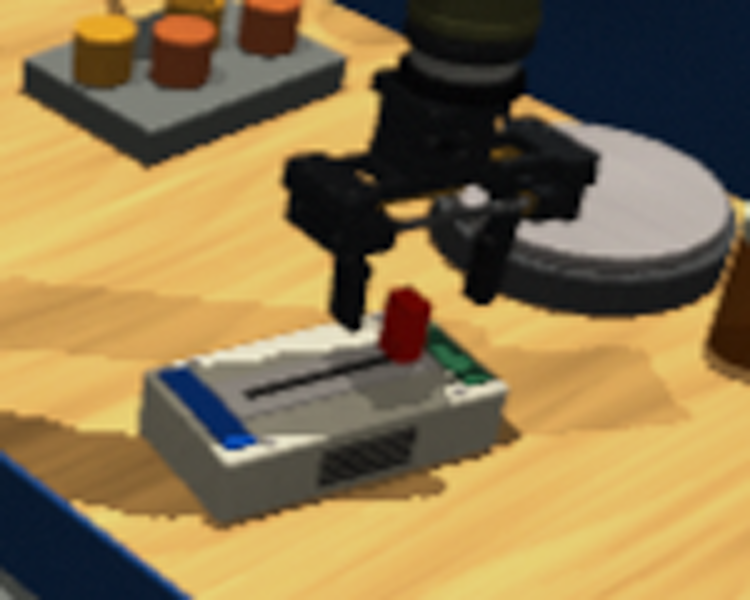

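Jaws straddle the block at the green end. Lower slightly and close.

Call:
{"method": "drive_tool", "body": {"motion": [[0,0,0,0.01,0],[0,0,0,0.003,0],[1,0,0,0,0],[1,0,0,0,0],[1,0,0,0,0],[1,0,0,0,0],[1,0,0,0,0],[1,0,0,0,0],[1,0,0,0,0],[1,0,0,0,0]], "force": 20}}

```text
clock: 32.5
eef_pos: [0.534, 0.4069, 0.0767]
tcp_rot: [0.36, 3.063, -0.086]
contact_force: [-0.7, -1.0, 0.8]
opening: 0.0204
```

```bash
python3 -c "
from h import *
delta(.506,.297,.075,76.5)"; python3 chk.py | grep -v brass
```

```text
t 32.5 pos [0.534  0.4069 0.0767] shift [ 0.002  -0.1132  0.0071] heading 76.51 roll 0.00021443893237694378 tilt -0.9969 open 0.0204 F [-0.7 -1.   0.8]
scene lens 88 [251.7 212.8] [ 0.546 -0.241  0.148]
   expected foot-collar-top centre [257.442 247.964] corners [[245.2, 246.5], [253.8, 257.6], [269.8, 249.4], [260.9, 238.8]]
scene lens 89 [322.8 214.3] [ 0.65  -0.108  0.148]
   expected foot-collar-top centre [322.904 249.501] corners [[310.4, 248.0], [320.9, 259.2], [335.5, 251.0], [324.9, 240.2]]
```

Barrels unmoved. Slide to blue.

Call:
{"method": "drive_tool", "body": {"motion": [[1,0,-0.012,0.001,0],[1,0,-0.012,0.001,0],[1,0,-0.012,0.001,0],[1,0,-0.012,0.001,0],[1,0,-0.012,0.001,0],[1,0,-0.012,0.001,0],[1,0,-0.012,0,0],[1,0,-0.012,0,0],[1,0,-0.012,0,0],[1,0,0,0,0]]}}

```text
clock: 33.85
eef_pos: [0.5084, 0.2998, 0.0767]
tcp_rot: [0.358, 3.061, -0.066]
contact_force: [1.0, 3.8, -1.1]
opening: 0.0199
```

```bash
python3 -c "
from h import *
delta(.506,.297,.075,76.5)"
```

```text
t 33.85 pos [0.5084 0.2998 0.0767] shift [ 0.0018 -0.0032  0.0017] heading 76.61 roll 0.0019180168113690215 tilt -0.9973 open 0.0199 F [ 1.   3.8 -1.1]
```

Call:
{"method": "drive_tool", "body": {"motion": [[1,0,-0.008,0,0],[1,0,-0.004,0,0],[1,0,-0.002,0,0],[1,0,0,0,0],[0.6,0,0,0,0],[0.5,0,0,0,0],[0.5,0,0,0,0],[0.5,0,0,0,0],[0.5,0,0,0,0]]}}

```text
clock: 34.98
eef_pos: [0.5072, 0.2947, 0.0763]
tcp_rot: [0.349, 3.057, -0.037]
contact_force: [0.0, -0.4, -0.2]
opening: 0.0438
```

```bash
python3 -c "
from h import *
delta(.506,.297,.18,76.5)"
```

```text
t 34.98 pos [0.5072 0.2947 0.0763] shift [-0.0052  0.0002 -0.1036] heading 76.93 roll 0.007568307018297331 tilt -0.9977 open 0.0438 F [ 0.  -0.4 -0.2]
```

Call:
{"method": "drive_tool", "body": {"motion": [[0.5,-0.001,0,-0.015,0],[0.5,-0.002,0,-0.025,0],[0.5,-0.002,0,-0.03,0],[0.5,-0.001,0,-0.03,0],[0.5,0,0,-0.02,0],[0.5,0,0,0,0]]}}

```text
clock: 35.72
eef_pos: [0.5061, 0.2977, 0.2051]
tcp_rot: [0.349, 3.055, -0.033]
contact_force: [-0.3, -0.1, -0.5]
opening: 0.0442
```

```bash
python3 chk.py; python3 -c "
from h import *
s=robot.camera('scene');crop(s,130,80,470,340,2,'s28.png')
print([ (b[0],b[1],cast(s,b[1],.09)) for b in blobs(s,(0,150,90),(6,255,255),10,(370,120,460,180))])"
```

```text
scene lens 88 [251.7 212.8] [ 0.546 -0.241  0.148]
   expected foot-collar-top centre [257.442 247.964] corners [[245.2, 246.5], [253.8, 257.6], [269.8, 249.4], [260.9, 238.8]]
scene lens 89 [322.8 214.3] [ 0.65  -0.108  0.148]
   expected foot-collar-top centre [322.904 249.501] corners [[310.4, 248.0], [320.9, 259.2], [335.5, 251.0], [324.9, 240.2]]
  brass 170 [258.318 252.824] (np.int32(247), np.int32(244), np.int32(23), np.int32(17))
  brass 45 [234.222 270.8  ] (np.int32(232), np.int32(264), np.int32(8), np.int32(11))
  brass 43 [347.605 174.512] (np.int32(343), np.int32(167), np.int32(13), np.int32(12))
  brass 43 [385.302 203.558] (np.int32(381), np.int32(196), np.int32(13), np.int32(12))
[(np.int32(28), (np.float64(401.7857142857143), np.float64(147.35714285714286)), array([0.49918321, 0.30678973, 0.09      ]))]
```

View pics/s28.png

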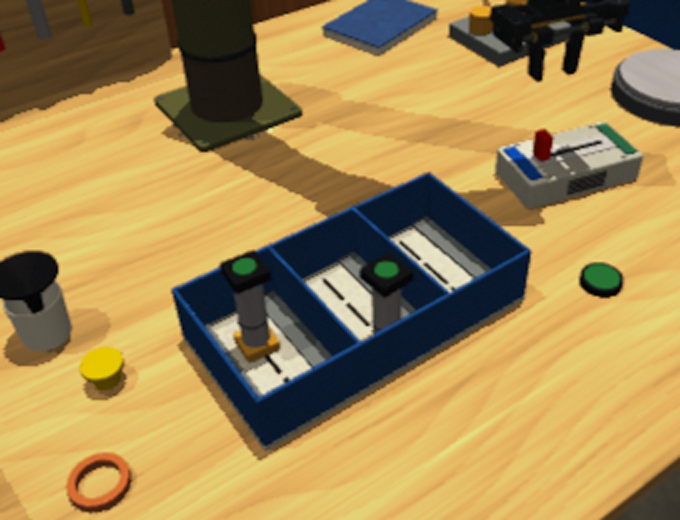

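Both barrels stand in the bin, and the selector is against the blue plate. It travelled 110 mm between the two ends, which is the full stroke. Nothing else has moved.

```bash
python3 -c "
from plant import robot
print(robot.finish_job())"
```

```text
the job is handed in; nothing more can be done
None
```

The job is done and handed in at about 36 s. No verdict was reported, so the result rests on my own checks.

**What I did:** I slid the selector to the green end. There were two barrels, in the middle and −y compartments. I tipped each one upright by its head collar with a light 6 N grip, letting the foot slide on the floor, and never lifted one out. I then slid the selector to the blue end and let go.

**Last checks:**
- **Barrels:** In both camera views, lens and brass foot positions agree to about 1 px (roughly 0.03 rad) with the barrels standing plumb. Both stayed put from release to hand-in.
- **Selector:** It moved 110 mm between the two ends, by both the arm's travel and the images, which is the full stroke. It would not go any further at the green end. At the blue end, a last push while gripping moved the tool another 5 mm; this was probably give in the arm, but I did not confirm it.
- **Other objects:** I only looked at the cup, plug, ring and filter in the last picture and measured none of them. They look undisturbed, and the arm never went near them.

**What went less than smoothly:** The second barrel rocked visibly after I released it, then settled upright by itself. The tool also drifted 4–5° off vertical during the moves, but both grasps held.

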